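Clear the drilling jig and register the next blank

ROBOT

A 7-joint arm with a two-finger parallel gripper is mounted at the origin on the work surface. World frame = base frame: x ahead of the robot, y to its left, z up, the work surface at z = 0. Lengths are in mm, angles in rad, forces in N, time in s.
With the tool pointing down it reaches from about 425 to 950 mm from the base axis. Payload 4.7 kg.
Tool frame: the origin (TCP) lies midway between the tips of the shut fingers; the grasp point (between the pads) lies 19 mm behind it (manip.grip_point_offset is the distance from the TCP to the grasp point, in mm); z points along the fingers, y is the line along which they close (so a half turn about z gives the same grasp; the last joint's range is limited). The gripper opens to 85 mm and grips with 20 to 120 N. Pads are 22 mm wide; open, the fingers measure 114 mm over their backs; the gripper's body (76 mm by 85 mm) begins 54 mm behind the grasp point. The pads swing forward as they close: fully open they stand 13 mm farther back than shut.
Start: joints at [1.199, 0.469, -0.049, 1.532, 0.024, 1.141, -0.082], TCP at [226.931, -635.728, 231.335] pointing down, gripper open.
Joint ranges: [-2.59, 2.59], [-0.33, 1.99], [-1.39, 1.29], [0.1, 2.45], [-1.04, 4.18], [0.21, 1.99], [-2.66, 2.66]. Speed limits (rad/s): [2.57, 2.57, 3.14, 3.14, 3.14, 3.14, 3.14].

INTERFACE

Orientations are given as a rotation vector (axis times angle).
In Python, from plant import manip, optics, order gives the robot as it stands.
- The arm moves only by the tool step_arm, never from a script. Its argument "targets" is a list that holds one entry, the list of rows, each a list of 6 numbers: the shift along the tool's x, y, z scaled (see below), then the turn, a rotation vector about the tool's x, y, z scaled (see below). In form: [[[dx, dy, dz, ax, ay, az], ...]]. A call has 1 to 20 rows; each row shifts and turns the commanded pose from where the row before left it, along the tool's axes as they then stand; what a row does not reach is not made up. The controller multiplies each number of a shift by 50 cm and each number of a turn by 180 degrees. A row lasts 1/8 s, in which the tool goes at most 62.5 mm and 10.7 degrees, less where a joint would pass 70% of its speed; a pose out of reach is approached as far as the arm can. A call with a number of a shift or a turn outside -1 to 1 is refused whole. A call with a gripper value outside its range is refused whole. "grip" is the opening, from -1 (shut) to 1 (fully open), set as the call begins (left out, the last holds). The fingers move at their own pace and stop on an object; the grip force is fixed at half the most. Time passes only in rows, so rows that do not move let the fingers close. It gives the time, the measured TCP pose, the force, the opening and the grip force at its end, in the units of the state.
- manip.observe(): the state, without advancing time (a new reading comes with each control period).
- optics.camera(name): name is "scene" or "top" or "wrist"; returns the picture (384x512x3 uint8, red, green, blue); there is no depth.
- optics.get_calibration(name): a dict with "camera_matrix" (3x3 intrinsics, pixels), "world_to_cam" (4x4, takes a point from world to camera coordinates). Camera axes: x right, y down, z forward; pixel columns grow to the right and rows downward; lengths in mm; the calibration is good to about 2 mm. A picture is of the moment at which its call begins: read the wrist's pose just before it. get_calibration takes no time and is no camera call; for the wrist camera it gives the pose at the moment of the call.
- order.job_done(): hands the job in; it is judged then, once.
The state is a dict: "clock": time; "joints": joint angles; "joint_vel": joint speeds; "joint_torque": joint torques, N m; "tcp_pos": TCP position; "tool_rot": TCP orientation; "contact_force": force on the tool from outside, world axes, zero at the start; "torque": the same for the moment, N m; "gripper_width": opening from 0.0 (shut) to 1.0 (fully open); "grasp_force": force on a finger pad.
Only numpy, scipy, OpenCV 4.12 (cv2) and the standard library are available. Lean on these libraries where they do the work, as an engineer would, in place of code of your own. Each camera call takes 0.05 s, during which the arm holds its last target. There are 200 camera calls.

TASK

With the brush, sweep all the white offcuts off the jig bed over its open edge into the blue pan (do not touch offcuts with the hand while they lie on the bed), then tip the pan out into the yellow bin so that every offcut ends in the bin. After that lay both white blanks flat on the bed in one row along the far brass fence and push them square and snug: long sides on the fence, one blank's end on the left brass stop, the other's end against the first. Finish with the empty pan standing on the bench with its mouth tucked under the bed's open edge again, the brush standing upright on the middle of its red pad, and the bottles, beaker, jar and tip box undisturbed.

Things in the scene. Friction and masses are not known exactly. Their poses are not given: they have to be found in the camera images.
- bed: Jig bed, fixed: dark steel plate 160 (x) by 220 (y) by 10 mm on a green pedestal, top 60 mm above the bench. Origin: centre of its underside on the bench, z up. 10 mm high rims, inner faces: brass fence at x = +70 mm (far), brass stop at y = +100 mm (left), green chip guard at x = -70 mm (near). Right edge (-y) open. Behind: steel post, 26 mm radius, 60 mm high, at (125, 20) mm
- bed_corner (a point): The inner corner of brass fence and brass stop, on the bed's top: at (70, 100, 60) mm in the bed's frame, where the first blank's far left corner belongs
- bed_edge (a point): Middle of the bed's open edge, on its top: at (0, -110, 60) mm in the bed's frame. The plate overhangs there: its underside is 50 mm above the bench and the pedestal below begins at y = -75 mm
- pan: Loose blue catch pan, 0.18 kg, 160 (x) by 110 (y) mm, walls and floor 4 mm thick, walls 32 mm high, on the mouth side (+y) 12 mm. Origin: centre of underside; z up. At the start it stands on the bench, mouth about 30 mm under the bed's open edge (near (0, -135, 0) mm in the bed's frame, same axes). Fin handle behind its -y wall
- pan_grip (a point): Point to grip the pan's handle across its thickness: at (0, -85, 55) mm in the pan's frame. The handle is a white upright fin, 14 mm thick (x), from y = -55 to -105 mm and z = 10 to 75 mm, outside the back wall
- bin: The scrap bin: yellow open-topped box fixed to the bench, 220 (x) by 180 (y) by 100 mm high outside, walls 5 mm. Origin: centre of its underside, z up
- brush: Loose upright bench brush, 0.16 kg, standing on its bristles. Origin: centre of the bristle face (underside), z up along the handle. Stiff dark bristles 75 (x) by 22 (y) by 30 mm, a wooden block 80 by 26 mm up to z = 48 mm, a wooden handle 24 (x) by 20 (y) mm up to z = 110 mm. It sweeps along its y
- brush_grip (a point): Point to grip on the brush's handle: at (0, 0, 88) mm in the brush's frame
- pad: The brush's place: red rubber pad fixed to the bench, 110 (x) by 60 (y) by 5 mm. Origin: centre of its underside. At the start the brush stands on its middle with x along the pad's x
- blank0: One of two alike loose white plastic blanks, a plain block 45 (x) by 90 (y) by 22 mm, 0.2 kg, lying on the bench. Origin: centre of its underside, z up. Registered, the blank on the stop has its origin at (47.5, 55, 60) mm in the bed's frame, the next one, end to end, at (47.5, -35, 60) mm; either blank may be either
- blank1: One of two alike loose white plastic blanks, a plain block 45 (x) by 90 (y) by 22 mm, 0.2 kg, lying on the bench. Origin: centre of its underside, z up. Registered, the blank on the stop has its origin at (47.5, 55, 60) mm in the bed's frame, the next one, end to end, at (47.5, -35, 60) mm; either blank may be either
- scrap0: White plastic offcut, a chunky piece 16 to 26 mm on each side, 16 g, on the bed at the start. Origin: centre of the face it starts on. Three to six of the six offcuts are present; an absent one reads None
- scrap1: White plastic offcut, a chunky piece 16 to 26 mm on each side, 16 g, on the bed at the start. Origin: centre of the face it starts on. Three to six of the six offcuts are present; an absent one reads None
- scrap2: White plastic offcut, a chunky piece 16 to 26 mm on each side, 16 g, on the bed at the start. Origin: centre of the face it starts on. Three to six of the six offcuts are present; an absent one reads None
- scrap3: White plastic offcut, a chunky piece 16 to 26 mm on each side, 16 g, on the bed at the start. Origin: centre of the face it starts on. Three to six of the six offcuts are present; an absent one reads None
- scrap4: White plastic offcut, a chunky piece 16 to 26 mm on each side, 16 g, on the bed at the start. Origin: centre of the face it starts on. Three to six of the six offcuts are present; an absent one reads None
- scrap5: White plastic offcut, a chunky piece 16 to 26 mm on each side, 16 g, on the bed at the start. Origin: centre of the face it starts on. Three to six of the six offcuts are present; an absent one reads None
- amber_bottle: Bystander: brown bottle with blue cap, 72 mm wide, 160 mm high; origin: centre of underside
- clear_bottle: Bystander: clear bottle with red cap, 60 mm wide, 130 mm high; origin: centre of underside
- beaker: Bystander: glass beaker, 70 mm wide, 90 mm high; origin: centre of underside
- jar: Bystander: small amber jar with white cap, 48 mm wide, 60 mm high, near the robot; origin: centre of underside
- tip_box: Bystander: orange pipette-tip box, 80 by 110 by 50 mm; origin: centre of underside
There are look-alikes about, which are no part of the job. What is shaped like the blank0 but black or purple is not meant.

How it is judged (in metres and radians):
On the way, in this order (a step that is already met when the one before it is completed fails the run):
1. every offcut lies in the pan (x of scrap0 in the frame of pan between -0.078 and 0.078 m and y of scrap0 in the frame of pan between -0.055 and 0.06 m and z of scrap0 in the frame of pan between -0.005 and 0.045 m and x of scrap1 in the frame of pan between -0.078 and 0.078 m and y of scrap1 in the frame of pan between -0.055 and 0.06 m and z of scrap1 in the frame of pan between -0.005 and 0.045 m and x of scrap2 in the frame of pan between -0.078 and 0.078 m and y of scrap2 in the frame of pan between -0.055 and 0.06 m and z of scrap2 in the frame of pan between -0.005 and 0.045 m and x of scrap3 in the frame of pan between -0.078 and 0.078 m and y of scrap3 in the frame of pan between -0.055 and 0.06 m and z of scrap3 in the frame of pan between -0.005 and 0.045 m and x of scrap4 in the frame of pan between -0.078 and 0.078 m and y of scrap4 in the frame of pan between -0.055 and 0.06 m and z of scrap4 in the frame of pan between -0.005 and 0.045 m and x of scrap5 in the frame of pan between -0.078 and 0.078 m and y of scrap5 in the frame of pan between -0.055 and 0.06 m and z of scrap5 in the frame of pan between -0.005 and 0.045 m), for 0.2 s.
2. the pan is lifted and tipped at the bin (angle between pan's own z axis and vertical above 0.5 rad and horizontal distance between pan and bin below 0.2 m and height (world z) of pan above 0.06 m), for 0.05 s.
3. every offcut lies in the bin (x of scrap0 in the frame of bin between -0.108 and 0.108 m and y of scrap0 in the frame of bin between -0.088 and 0.088 m and z of scrap0 in the frame of bin between -0.005 and 0.085 m and x of scrap1 in the frame of bin between -0.108 and 0.108 m and y of scrap1 in the frame of bin between -0.088 and 0.088 m and z of scrap1 in the frame of bin between -0.005 and 0.085 m and x of scrap2 in the frame of bin between -0.108 and 0.108 m and y of scrap2 in the frame of bin between -0.088 and 0.088 m and z of scrap2 in the frame of bin between -0.005 and 0.085 m and x of scrap3 in the frame of bin between -0.108 and 0.108 m and y of scrap3 in the frame of bin between -0.088 and 0.088 m and z of scrap3 in the frame of bin between -0.005 and 0.085 m and x of scrap4 in the frame of bin between -0.108 and 0.108 m and y of scrap4 in the frame of bin between -0.088 and 0.088 m and z of scrap4 in the frame of bin between -0.005 and 0.085 m and x of scrap5 in the frame of bin between -0.108 and 0.108 m and y of scrap5 in the frame of bin between -0.088 and 0.088 m and z of scrap5 in the frame of bin between -0.005 and 0.085 m), for 0.2 s.
4. both blanks lie flat on the bed along the fence, one on the stop, the other against it (x of blank0 in the frame of bed between 0.045 and 0.052 m and z of blank0 in the frame of bed between 0.056 and 0.064 m and angle between the y axis of each of blank0, blank1 and the y axis of bed, either way round below 0.05 rad and (y of blank0 in the frame of bed between 0.0525 and 0.06 m or y of blank0 in the frame of bed between -0.0395 and -0.03 m) and x of blank1 in the frame of bed between 0.045 and 0.052 m and z of blank1 in the frame of bed between 0.056 and 0.064 m and (y of blank1 in the frame of bed between 0.0525 and 0.06 m or y of blank1 in the frame of bed between -0.0395 and -0.03 m)), for 0.2 s.
At the end, for the whole second after the job is handed in: Offcuts in the bin; blanks flat on the bed, within 2.5 mm of fence and stop (second: 4.5 mm of its place), square within 0.05 rad; pan level, mouth 10 mm or more under the open edge, centred within 30 mm; brush upright within 30 mm of its pad's middle; all at rest (all of step 3 and all of step 4 and x of pan in the frame of bed between -0.03 and 0.03 m and y of pan in the frame of bed between -0.155 and -0.1 m and z of pan in the frame of bed between -0.005 and 0.006 m and angle between the y axis of pan and the y axis of bed, either way round below 0.2 rad and angle between pan's own z axis and vertical below 0.06 rad and horizontal distance between brush and pad below 0.03 m and angle between brush's own z axis and vertical below 0.1 rad and z of brush in the frame of pad between 0 and 0.01 m and linear speed of each of blank0, blank1, pan, brush below 0.01 m/s); the robot touches nothing.
It fails at once if an offcut lying on the bed is touched by the robot itself instead of the brush ((contact force between any of the fingers, the arm and scrap0 above 0.5 N and z of scrap0 in the frame of bed between 0.05 and 0.1 m and x of scrap0 in the frame of bed between -0.08 and 0.08 m and y of scrap0 in the frame of bed between -0.11 and 0.11 m) or (contact force between any of the fingers, the arm and scrap1 above 0.5 N and z of scrap1 in the frame of bed between 0.05 and 0.1 m and x of scrap1 in the frame of bed between -0.08 and 0.08 m and y of scrap1 in the frame of bed between -0.11 and 0.11 m) or (contact force between any of the fingers, the arm and scrap2 above 0.5 N and z of scrap2 in the frame of bed between 0.05 and 0.1 m and x of scrap2 in the frame of bed between -0.08 and 0.08 m and y of scrap2 in the frame of bed between -0.11 and 0.11 m) or (contact force between any of the fingers, the arm and scrap3 above 0.5 N and z of scrap3 in the frame of bed between 0.05 and 0.1 m and x of scrap3 in the frame of bed between -0.08 and 0.08 m and y of scrap3 in the frame of bed between -0.11 and 0.11 m) or (contact force between any of the fingers, the arm and scrap4 above 0.5 N and z of scrap4 in the frame of bed between 0.05 and 0.1 m and x of scrap4 in the frame of bed between -0.08 and 0.08 m and y of scrap4 in the frame of bed between -0.11 and 0.11 m) or (contact force between any of the fingers, the arm and scrap5 above 0.5 N and z of scrap5 in the frame of bed between 0.05 and 0.1 m and x of scrap5 in the frame of bed between -0.08 and 0.08 m and y of scrap5 in the frame of bed between -0.11 and 0.11 m)).
It fails at once if a bystander is shifted by more than 4 cm or tipped (distance of any of amber_bottle, clear_bottle, beaker, jar, tip_box from where it was at the start of the episode above 0.04 m or angle between any of amber_bottle, clear_bottle, beaker, jar, tip_box's own z axis and vertical above 0.5 rad).
Of scrap0, scrap1, scrap2, scrap3, scrap4, scrap5 only 3 to 6 are there at a start; the rules pass over those that are not, and their reading is None.
At some moment in a run one of blank0, blank1, scrap0, scrap1, scrap2, scrap3, scrap4, scrap5 may be knocked a few centimetres aside while the robot is not near it.
It also fails if it takes over 208 s, if anything falls off the work surface, if the arm or the gripper's body presses on something with over 40 N, if the wrist force passes 120 N, or if a joint passes its speed limit or range.

## Working session

There is one attempt and no reset: what is moved stays moved. The work goes in short steps, Python scripts to look and compute and a tool call to move; the robot and the scene stay as the last step left them, time stands still between calls to the robot, and variables do not carry over. Pictures are saved under pics/ and viewed, at most 14 in all, crops included, and the job is handed in when it is done.

Besides the shell and the picture viewer there is one more tool, called after "Request:" as a command line: name --argument value ..., lists and objects as JSON in quotes. step_arm: Moves the arm, as the interface text tells. Its arguments: {"type":"object","properties":{"targets":{"type":"array","items":{"type":"array","items":{"type":"array","items":{"type":"number","minimum":-1,"maximum":1}}}},"grip":{"type":"number"}},"required":["targets"]}

```bash
ls; mkdir -p pics; cat > h.py <<'E'
import numpy as np, cv2
from scipy.spatial.transform import Rotation as R
from plant import manip, optics, order
def ray(cal,uv):
    K=np.array(cal["camera_matrix"]);T=np.array(cal["world_to_cam"])
    uv=np.atleast_2d(uv).astype(float)
    d=np.c_[uv,np.ones(len(uv))]@np.linalg.inv(K).T@T[:3,:3]
    return -T[:3,:3].T@T[:3,3], d
def onz(cal,uv,z):
    o,d=ray(cal,uv); return o+d*((z-o[2])/d[:,2])[:,None]
def proj(cal,P):
    K=np.array(cal["camera_matrix"]);T=np.array(cal["world_to_cam"])
    c=np.atleast_2d(P)@T[:3,:3].T+T[:3,3]; p=c@K.T; return p[:,:2]/p[:,2:]
def snap(n,f):
    cal=optics.get_calibration(n); im=optics.camera(n)
    cv2.imwrite("pics/"+f+".png",im[:,:,::-1]); np.save("pics/"+f+".npy",im); return im,cal
def st():
    s=manip.observe(); print({k:np.round(s[k],3).tolist() for k in("clock","joints","tcp_pos","tool_rot","contact_force","gripper_width")})
    print(R.from_rotvec(s["tool_rot"]).as_matrix().round(3).tolist())
E
python3 - <<'E'
from h import *
st()
for n in("top","scene"):
    im,c=snap(n,n+"0"); print(np.round(c["camera_matrix"],1).tolist(),np.round(c["world_to_cam"],3).tolist())
print(manip.grip_point_offset)
E
```

```text
pics
{'clock': 0.0, 'joints': [1.199, 0.469, -0.049, 1.534, 0.024, 1.141, -0.082], 'tcp_pos': [226.692, -635.172, 230.231], 'tool_rot': [-3.094, -0.536, 0.001], 'contact_force': [-0.162, 0.236, 0.182], 'gripper_width': 1.001}
[[0.942, 0.336, -0.001], [0.336, -0.942, 0.002], [-0.0, -0.002, -1.0]]
[[406.7, 0.0, 259.1], [0.0, 406.7, 194.3], [0.0, 0.0, 1.0]] [[0.024, -1.0, -0.014, 59.064], [-0.985, -0.022, -0.173, 589.698], [0.173, 0.018, -0.985, 1048.86], [0.0, 0.0, 0.0, 1.0]]
[[481.7, 0.0, 254.5], [0.0, 481.7, 192.9], [0.0, 0.0, 1.0]] [[0.572, 0.82, 0.009, -378.819], [0.531, -0.362, -0.767, -199.284], [-0.626, 0.443, -0.642, 1799.749], [0.0, 0.0, 0.0, 1.0]]
18.700000000000003
```

View pics/top0.png

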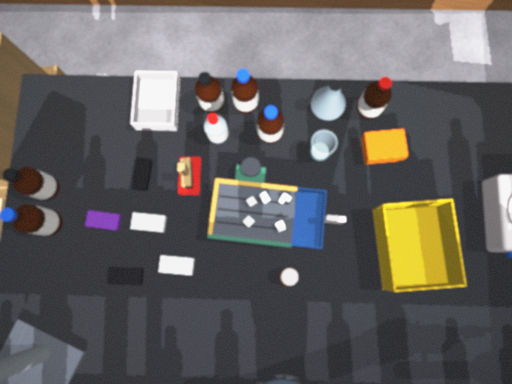

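View pics/scene0.png

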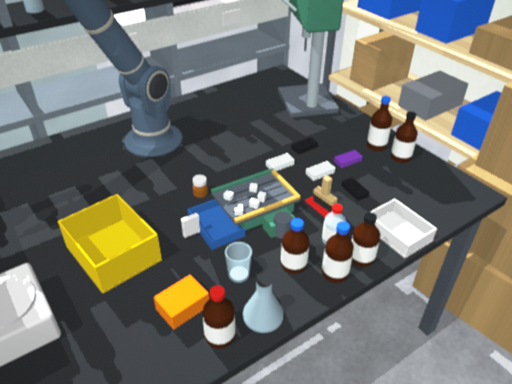

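```bash
cat >> h.py <<'E'
def blobs(im,lo,hi,amin=30):
    m=cv2.inRange(cv2.cvtColor(im,cv2.COLOR_RGB2HSV),np.array(lo),np.array(hi))
    cs,_=cv2.findContours(m,cv2.RETR_EXTERNAL,cv2.CHAIN_APPROX_NONE)
    return sorted([c for c in cs if cv2.contourArea(c)>=amin],key=cv2.contourArea,reverse=True)
def desc(c,cal,z):
    (r)=cv2.minAreaRect(c); b=cv2.boxPoints(r); w=onz(cal,b,z)[:,:2]
    e=[w[1]-w[0],w[2]-w[1]]; l=[np.linalg.norm(v) for v in e]; L=e[int(np.argmax(l))]
    return np.round(r[0]).tolist(),w.mean(0).round(1).tolist(),np.round(l,1).tolist(),round(float(np.degrees(np.arctan2(L[1],L[0]))),1)
E
python3 - <<'E'
from h import *
im=np.load("pics/top0.npy");c=optics.get_calibration("top")
for n,lo,hi,z,a in [("blue",(100,150,60),(125,255,255),20,300),("red",(0,170,80),(6,255,255),5,100),("brass",(15,100,120),(24,255,255),70,60),("yellow",(22,150,100),(32,255,255),100,800),("white",(0,0,190),(180,40,255),60,10),("green",(60,80,40),(85,255,160),70,60)]:
    for b in blobs(im,lo,hi,a): print(n,cv2.contourArea(b),desc(b,c,z), desc(b,c,22)[1] if n=="white" else "")
cv2.imwrite("pics/crop.png",cv2.resize(im[150:320,60:480],None,fx=1.9,fy=3/1.5-.1)[:,:,::-1])
E
```

```text
blue 1626.0 ([309.0, 218.0], [531.8, -65.4], [163.6, 84.0], -3.8) 
red 339.0 ([189.0, 175.0], [646.9, 275.1], [110.2, 61.5], 1.2) 
red 117.0 ([384.0, 84.0], [934.1, -287.5], [39.7, 35.8], -43.3) 
brass 5910.0 ([420.0, 245.0], [462.2, -346.4], [221.5, 240.0], -176.4) 
brass 1131.0 ([386.0, 146.0], [726.5, -267.6], [110.6, 85.3], -83.2) 
brass 211.5 ([252.0, 209.0], [545.5, 91.5], [152.2, 225.1], -95.1) 
brass 109.5 ([4.0, 188.0], [585.7, 760.9], [19.1, 52.4], -172.4) 
brass 79.0 ([49.0, 70.0], [931.0, 676.9], [45.8, 21.4], -89.0) 
yellow 7183.5 ([419.0, 245.0], [460.5, -333.9], [215.8, 230.8], -176.3) 
yellow 877.5 ([386.0, 145.0], [719.5, -258.9], [98.5, 71.7], -83.5) 
white 5152.5 ([165.0, 72.0], [940.0, 349.5], [377.9, 255.2], -28.6) [959.1, 360.0]
white 2025.5 ([462.0, 37.0], [1057.2, -496.1], [149.6, 188.0], -177.6) [1080.5, -515.4]
white 651.5 ([504.0, 212.0], [555.0, -577.1], [34.6, 198.2], 175.3) [560.5, -599.4]
white 525.0 ([176.0, 265.0], [395.1, 286.1], [44.3, 88.7], -93.7) [395.0, 294.4]
white 500.0 ([147.0, 222.0], [506.0, 368.4], [44.6, 88.9], -94.4) [509.8, 379.5]
white
[... 867 characters left out ...]
[508.1, 13.4]
white 75.0 ([96.0, 12.0], [1117.6, 565.8], [20.7, 48.6], -174.7) [1143.0, 584.0]
white 70.5 ([248.0, 221.0], [514.7, 99.8], [24.4, 22.7], -43.3) [518.8, 101.4]
white 54.0 ([251.0, 201.0], [568.2, 93.6], [21.6, 22.6], -145.2) [574.2, 95.1]
white 50.0 ([204.0, 105.0], [836.6, 232.9], [20.6, 33.7], -103.6) [852.1, 239.2]
white 48.5 ([285.0, 61.0], [974.9, 7.5], [31.2, 39.2], -154.5) [995.3, 5.9]
white 31.5 ([112.0, 12.0], [1119.9, 515.8], [8.9, 45.4], -175.0) [1145.4, 532.2]
white 11.0 ([102.0, 73.0], [927.9, 530.6], [25.8, 6.1], -89.0) [946.6, 547.5]
green 252.5 ([249.0, 241.0], [461.6, 97.3], [11.3, 218.9], -95.1) 
green 191.0 ([250.0, 173.0], [643.3, 98.6], [40.7, 83.2], -95.6)
```

View pics/crop.png

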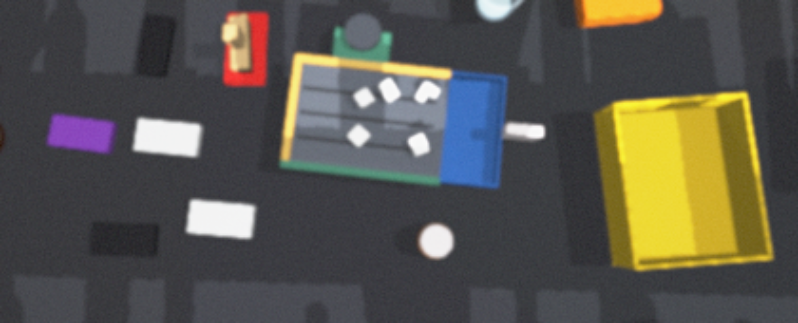

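Request:
step_arm --targets '[[[0, 0, -0.02, 0, 0, 0.0456], [0, 0, -0.02, 0, 0, 0.0456], [0, 0, -0.02, 0, 0, 0.0456], [0.028, -0.0955, -0.02, 0, 0, 0], [0.028, -0.0955, -0.02, 0, 0, 0], [0.028, -0.0955, -0.02, 0, 0, 0], [0.028, -0.0955, -0.02, 0, 0, 0], [0.028, -0.0955, -0.02, 0, 0, 0], [0.028, -0.0955, -0.02, 0, 0, 0], [0.028, -0.0955, -0.02, 0, 0, 0], [0.028, -0.0955, -0.02, 0, 0, 0], [0.028, -0.0955, -0.02, 0, 0, 0], [0.028, -0.0955, -0.02, 0, 0, 0], [0.028, -0.0955, -0.02, 0, 0, 0], [0.028, -0.0955, -0.02, 0, 0, 0], [0.028, -0.0955, -0.02, 0, 0, 0], [0.028, -0.0955, 0, 0, 0, 0], [0.028, -0.0955, 0, 0, 0, 0], [0, 0, 0, 0, 0, 0]]]'

```text
clock: 2.48
tcp_pos: [498.3, 63.9, 390.8]
tool_rot: [-3.137, 0.124, 0.002]
contact_force: [0.8, -0.5, -0.0]
gripper_width: 1.003
grasp_force: 0.0
```

```bash
python3 - <<'E'
from h import *
st()
im,c=snap("wrist","w1"); T=np.array(c["world_to_cam"]); print(c["camera_matrix"][0],(-T[:3,:3].T@T[:3,3]).round(1),T[:3,:3].round(3).tolist())
st()
E
```

```text
{'clock': 2.475, 'joints': [0.295, 0.115, -0.557, 1.668, 0.06, 1.376, -1.92], 'tcp_pos': [498.299, 63.897, 390.787], 'tool_rot': [-3.137, 0.124, 0.002], 'contact_force': [0.774, -0.505, -0.037], 'gripper_width': 1.003}
[[0.997, -0.079, -0.001], [-0.079, -0.997, 0.002], [-0.001, -0.002, -1.0]]
[336.12348294   0.         255.44305214] [581.2  56.2 533.4] [[-0.08, -0.997, -0.002], [-0.944, 0.075, 0.32], [-0.319, 0.027, -0.947]]
{'clock': 2.525, 'joints': [0.297, 0.114, -0.554, 1.669, 0.061, 1.377, -1.919], 'tcp_pos': [498.147, 61.145, 390.724], 'tool_rot': [-3.139, 0.13, 0.002], 'contact_force': [0.439, 0.008, 0.589], 'gripper_width': 1.001}
[[0.997, -0.083, -0.001], [-0.083, -0.997, 0.0], [-0.001, -0.0, -1.0]]
```

View pics/w1.png

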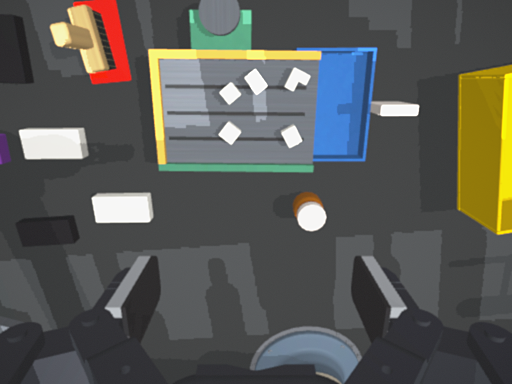

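```bash
python3 - <<'E'
from h import *
im,c=snap("wrist","w2")
np.save("pics/c2.npy",c,allow_pickle=True)
hsv=cv2.cvtColor(im,cv2.COLOR_RGB2HSV)
m=cv2.inRange(hsv,(15,90,120),(27,255,255)); m[:, :140]=0; m[:,330:]=0
br=max(cv2.findContours(m,0,1)[0],key=cv2.contourArea)
g=cv2.inRange(hsv,(60,60,40),(90,255,200)); g[:140]=0
gr=max(cv2.findContours(g,0,1)[0],key=cv2.contourArea)
P=onz(c,np.vstack([br,gr]).reshape(-1,2),70)[:,:2].astype(np.float32)
r=cv2.minAreaRect(P); print("bedrect",r,cv2.boxPoints(r).round(1).tolist())
print("guard",desc(gr,c,70),"brass",desc(br,c,70))
for n,lo,hi,z,a in [("blue",(100,150,60),(125,255,255),30,1000),("red",(0,170,80),(6,255,255),5,300),("yellow",(25,150,100),(32,255,255),100,800),("white",(0,0,200),(180,40,255),75,60)]:
    for b in blobs(im,lo,hi,a): print(n,cv2.contourArea(b),desc(b,c,z), desc(b,c,22)[1:] if n=="white" else "")
E
```

```text
bedrect ((536.4434814453125, 88.77794647216797), (221.829345703125, 162.3526153564453), 85.1758041381836) [[446.20001220703125, -14.899999618530273], [608.0, -28.600000381469727], [626.7000122070312, 192.5], [464.8999938964844, 206.10000610351562]]
guard ([234.0, 167.0], [462.5, 94.5], [13.0, 219.4], -95.3) brass ([231.0, 106.0], [542.4, 89.5], [219.1, 150.9], -94.8)
blue 5977.5 ([334.0, 104.0], [530.9, -56.7], [109.1, 160.9], -178.4) 
red 1652.0 ([99.0, 41.0], [646.2, 273.9], [60.2, 113.4], -179.2) 
yellow 8070.0 ([484.0, 148.0], [459.3, -237.1], [66.4, 229.9], -171.1) 
white 1604.0 ([48.0, 144.0], [517.5, 345.0], [83.8, 40.8], -93.5) ([510.2, 378.7], [93.5, 45.5], -93.5)
white 1372.0 ([119.0, 209.0], [414.8, 268.1], [83.9, 41.2], -94.8) ([395.6, 293.0], [93.6, 46.0], -94.8)
white 544.0 ([310.0, 217.0], [378.6, -9.9], [39.4, 41.8], 178.9) ([355.2, -17.2], [44.0, 46.6], 178.9)
white 389.5 ([396.0, 110.0], [524.3, -130.4], [51.6, 14.5], -94.8) ([517.8, -151.6], [57.6, 16.1], -94.8)
white 300.5 ([253.0, 82.0], [575.6, 57.3], [19.3, 27.8], -146.3) ([574.9, 57.7], [21.5, 31.0], -146.3)
white 280.0 ([294.0, 80.0], [572.3, 3.2], [26.8, 23.7], -31.3) ([571.3, -2.6], [29.9, 26.4], -31.3)
white 257.5 ([227.0, 133.0], [512.3, 98.0], [23.3, 22.5], -44.1) ([504.4, 103.2], [26.0, 25.0], -44.1)
white 248.5 ([289.0, 136.0], [500.8, 13.9], [20.3, 25.3], -156.5) ([491.5, 9.4], [22.7, 28.2], -156.5)
white 244.0 ([227.0, 93.0], [564.2, 92.2], [21.4, 20.8], -56.2) ([562.2, 96.7], [23.9, 23.2], -56.2)
```

```bash
python3 - <<'E'
from h import *
for f,n in(("w2","c"),("top0","t")):
    im=np.load(f"pics/{f}.npy"); c=np.load("pics/c2.npy",allow_pickle=True).item() if n=="c" else optics.get_calibration("top")
    b=[x for x in blobs(im,(0,170,80),(6,255,255),200) if onz(c,x.reshape(-1,2).mean(0),5)[0,1]>200][0]
    P=onz(c,b.reshape(-1,2),5)[:,:2]
    for name,k in(("right",-1),("left",1)):
        xs=np.arange(P[:,0].min()+12,P[:,0].max()-12,6); e=[]
        for x in xs:
            s=P[abs(P[:,0]-x)<4]
            if len(s): e.append((x,(k*s[:,1]).max()*k))
        p=np.polyfit(*np.array(e).T,1); print(f,name,"yaw",np.degrees(np.arctan(p[0])).round(1),"y at 646",np.polyval(p,646).round(1))
    print(P.min(0).round(1),P.max(0).round(1))
im=np.load("pics/w2.npy")[0:110,30:150]; cv2.imwrite("pics/br.png",cv2.resize(im,None,fx=5,fy=5)[:,:,::-1])
E
```

```text
w2 right yaw 0.6 y at 646 243.0
w2 left yaw -10.0 y at 646 271.3
[591.4 242.4] [701.1 303.6]
top0 right yaw 0.4 y at 646 245.9
top0 left yaw -29.6 y at 646 289.9
[592.2 244.1] [701.4 305.1]
```

View pics/br.png

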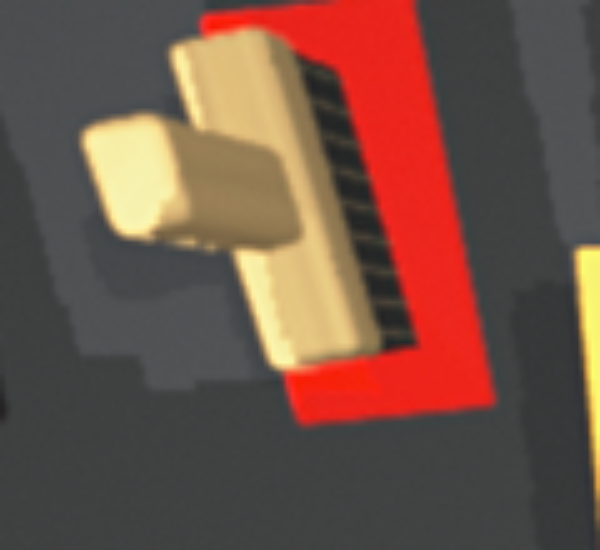

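```bash
cat >> h.py <<'E'
def yaw():
    m=R.from_rotvec(manip.observe()["tool_rot"]).as_matrix(); return np.degrees(np.arctan2(m[1,0],m[0,0]))
def plan(p,yw=None):
    s=manip.observe(); y0=yaw(); yw=y0 if yw is None else yw
    d=np.array(p,float)-s["tcp_pos"]; a=np.radians(yw)
    t=[d[0]*np.cos(a)+d[1]*np.sin(a), d[0]*np.sin(a)-d[1]*np.cos(a), -d[2]]
    print("t",round(s["clock"],2),"tcp",np.round(s["tcp_pos"],1),"yaw0",round(y0,2),"turn az",round((y0-yw)/180,4),"shift/500 (after turn)",np.round(np.array(t)/500,4),"F",np.round(s["contact_force"],1),"w",round(float(s["gripper_width"]),3))
B0=np.array([536.4,88.8]);BY=-5.0
def bed(x,y): 
    a=np.radians(BY); return B0+[x*np.cos(a)-y*np.sin(a),x*np.sin(a)+y*np.cos(a)]
E
python3 - <<'E'
from h import *
c=np.load("pics/c2.npy",allow_pickle=True).item()
print(onz(c,(56.4,35.6),110),onz(c,(84.4,39.6),48))
plan([646,274,160],.5)
E
```

```text
[[645.20108349 277.61387895 110.        ]] [[646.74529723 274.86245725  48.        ]]
t 2.58 tcp [498.1  59.4 390.8] yaw0 -4.94 turn az -0.0302 shift/500 (after turn) [ 0.2995 -0.4266  0.4615] F [ 0.8 -0.5  0.7] w 1.0
```

Request:
step_arm --targets '[[[0.05, -0.0714, 0.04, 0, 0, -0.03], [0.05, -0.0714, 0.04, 0, 0, 0], [0.05, -0.0714, 0.04, 0, 0, 0], [0.05, -0.0714, 0.04, 0, 0, 0], [0.05, -0.0714, 0.04, 0, 0, 0], [0.05, -0.0714, 0.04, 0, 0, 0], [0, 0, 0.07, 0, 0, 0], [0, 0, 0.07, 0, 0, 0], [0, 0, 0.07, 0, 0, 0], [0, 0, 0, 0, 0, 0], [0, 0, 0, 0, 0, 0]]]'

```text
clock: 3.95
tcp_pos: [651.1, 271.7, 167.8]
tool_rot: [-3.141, -0.009, -0.003]
contact_force: [0.5, 0.7, 0.5]
gripper_width: 0.998
grasp_force: 0.0
```

```bash
python3 -c "
from h import *
plan([646,275,74],.5)"
```

```text
t 3.95 tcp [651.1 271.7 167.8] yaw0 0.33 turn az -0.001 shift/500 (after turn) [-0.0102 -0.0067  0.1875] F [0.5 0.7 0.5] w 0.998
```

Request:
step_arm --targets '[[[-0.01, -0.0067, 0.0625, 0, 0, 0], [0, 0, 0.0625, 0, 0, 0], [0, 0, 0.0625, 0, 0, 0], [0, 0, 0, 0, 0, 0], [0, 0, 0, 0, 0, 0]]]'

```text
clock: 4.58
tcp_pos: [646.5, 276.4, 75.2]
tool_rot: [-3.14, -0.011, -0.006]
contact_force: [0.0, -0.6, 0.8]
gripper_width: 1.0
grasp_force: 0.0
```

Request:
step_arm --targets '[[[0, 0, 0, 0, 0, 0], [0, 0, 0, 0, 0, 0], [0, 0, 0, 0, 0, 0], [0, 0, 0, 0, 0, 0], [0, 0, 0, 0, 0, 0], [0, 0, 0, 0, 0, 0], [0, 0, 0, 0, 0, 0], [0, 0, 0, 0, 0, 0]]]' --grip -1

```text
clock: 5.58
tcp_pos: [645.2, 275.8, 73.0]
tool_rot: [-3.141, -0.011, -0.001]
contact_force: [-1.6, -0.8, 5.1]
gripper_width: 0.229
grasp_force: 59.1
```

```bash
python3 -c "
from h import *
plan([646,275,74],.5)"
```

```text
t 5.58 tcp [645.2 275.8  73. ] yaw0 0.41 turn az -0.0005 shift/500 (after turn) [ 0.0016  0.0016 -0.002 ] F [-1.6 -0.8  5.1] w 0.229
```

Request:
step_arm --targets '[[[0, 0, -0.06, 0, 0, 0], [0, 0, -0.1, 0, 0, 0], [0, 0, -0.1, 0, 0, 0.03], [0, 0, 0, 0, 0, 0], [0, 0, 0, 0, 0, 0]]]'

```text
clock: 6.2
tcp_pos: [644.2, 274.9, 200.7]
tool_rot: [3.137, -0.136, -0.004]
contact_force: [0.0, -0.1, -2.6]
gripper_width: 0.221
grasp_force: 58.9
```

```bash
python3 -c "
from h import *
print(bed(29,55),bed(-29,55))
plan([*bed(29,55),150],-5);plan([*bed(29,-112),130],-5)"
```

```text
[570.0832121  141.06319186] [512.30391961 146.11822493]
t 6.2 tcp [644.2 274.9 200.7] yaw0 -4.95 turn az 0.0003 shift/500 (after turn) [-0.1243  0.2796  0.1014] F [ 0.  -0.1 -2.6] w 0.221
t 6.2 tcp [644.2 274.9 200.7] yaw0 -4.95 turn az 0.0003 shift/500 (after turn) [-0.1243  0.6136  0.1414] F [ 0.  -0.1 -2.6] w 0.221
```

Request:
step_arm --targets '[[[-0.0311, 0.07, 0, 0, 0, 0], [-0.0311, 0.07, 0, 0, 0, 0], [-0.0311, 0.07, 0.03, 0, 0, 0], [-0.031, 0.07, 0.03, 0, 0, 0], [0, 0, 0.04, 0, 0, 0], [0, 0, 0, 0, 0, 0], [0, 0, 0, 0, 0, 0]]]'

```text
clock: 7.08
tcp_pos: [570.8, 142.2, 152.1]
tool_rot: [-3.138, 0.135, 0.002]
contact_force: [-0.0, 0.4, -2.3]
gripper_width: 0.224
grasp_force: 59.3
```

```bash
python3 -c "
from h import *
plan([*bed(29,-112),130],-5)
snap('wrist','w3')"
```

```text
t 7.08 tcp [570.8 142.2 152.1] yaw0 -4.93 turn az 0.0004 shift/500 (after turn) [-0.0012  0.3364  0.0441] F [-0.   0.4 -2.3] w 0.224
```

View pics/w3.png

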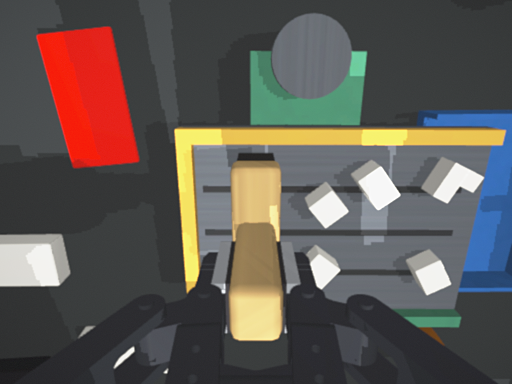

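Request:
step_arm --targets '[[[0, 0, 0.022, 0, 0, 0], [0, 0, 0.022, 0, 0, 0], [0, 0, 0, 0, 0, 0], [0, 0.024, 0, 0, 0, 0], [0, 0.024, 0, 0, 0, 0], [0, 0.024, 0, 0, 0, 0], [0, 0.024, 0, 0, 0, 0], [0, 0.024, 0, 0, 0, 0], [0, 0.024, 0, 0, 0, 0], [0, 0.024, 0, 0, 0, 0], [0, 0.024, 0, 0, 0, 0], [0, 0.024, 0, 0, 0, 0], [0, 0.024, 0, 0, 0, 0], [0, 0.024, 0, 0, 0, 0], [0, 0.024, 0, 0, 0, 0], [0, 0.024, 0, 0, 0, 0], [0, 0.024, 0, 0, 0, 0], [0, 0, 0, 0, 0, 0]]]'

```text
clock: 9.38
tcp_pos: [556.3, -27.4, 130.4]
tool_rot: [3.138, -0.14, -0.0]
contact_force: [-0.6, -0.4, -2.0]
gripper_width: 0.229
grasp_force: 59.4
```

```bash
python3 -c "
from h import *
plan([*bed(29,-112),130],-5)
plan([*bed(-29,55),190],-5)
snap('top','t1')"
```

```text
t 9.38 tcp [556.3 -27.4 130.4] yaw0 -5.11 turn az -0.0006 shift/500 (after turn) [-0.0018 -0.004   0.0009] F [-0.6 -0.4 -2. ] w 0.229
t 9.38 tcp [556.3 -27.4 130.4] yaw0 -5.11 turn az -0.0006 shift/500 (after turn) [-0.1178 -0.338  -0.1191] F [-0.6 -0.4 -2. ] w 0.229
```

Request:
step_arm --targets '[[[0, 0, -0.06, 0, 0, 0], [-0.018, -0.04, -0.06, 0, 0, 0], [-0.02, -0.06, 0, 0, 0, 0], [-0.02, -0.06, 0, 0, 0, 0], [-0.02, -0.06, 0, 0, 0, 0], [-0.02, -0.06, 0, 0, 0, 0], [-0.02, -0.06, 0, 0, 0, 0], [0, 0, 0.06, 0, 0, 0], [0, 0, 0, 0, 0, 0], [0, 0, 0, 0, 0, 0]]]'

```text
clock: 10.68
tcp_pos: [512.8, 148.9, 161.2]
tool_rot: [-3.138, 0.137, -0.001]
contact_force: [0.7, 1.2, -1.9]
gripper_width: 0.226
grasp_force: 59.4
```

```bash
python3 -c "
from h import *
plan([*bed(-29,-112),130],-5)
snap('wrist','w4')"
```

```text
t 10.68 tcp [512.8 148.9 161.2] yaw0 -5.0 turn az 0.0 shift/500 (after turn) [-0.0004  0.3395  0.0623] F [ 0.7  1.2 -1.9] w 0.226
```

View pics/w4.png

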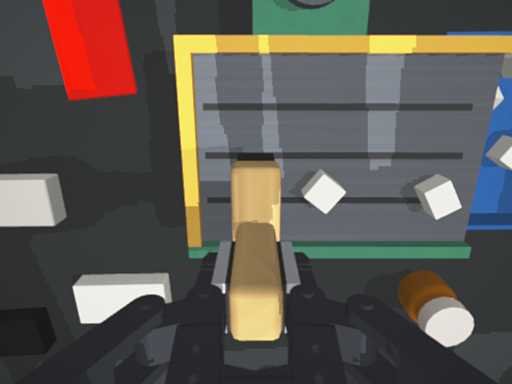

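Request:
step_arm --targets '[[[0, 0, 0.031, 0, 0, 0], [0, 0, 0.031, 0, 0, 0], [0, 0, 0, 0, 0, 0], [0, 0.0243, 0, 0, 0, 0], [0, 0.0243, 0, 0, 0, 0], [0, 0.0243, 0, 0, 0, 0], [0, 0.0243, 0, 0, 0, 0], [0, 0.0243, 0, 0, 0, 0], [0, 0.0243, 0, 0, 0, 0], [0, 0.0243, 0, 0, 0, 0], [0, 0.0243, 0, 0, 0, 0], [0, 0.0243, 0, 0, 0, 0], [0, 0.0243, 0, 0, 0, 0], [0, 0.0243, 0, 0, 0, 0], [0, 0.0243, 0, 0, 0, 0], [0, 0.0243, 0, 0, 0, 0], [0, 0.0243, 0, 0, 0, 0], [0, 0, 0, 0, 0, 0]]]'

```text
clock: 12.98
tcp_pos: [497.4, -22.1, 129.4]
tool_rot: [3.138, -0.14, -0.001]
contact_force: [0.3, 0.1, -1.9]
gripper_width: 0.229
grasp_force: 59.4
```

Request:
step_arm --targets '[[[0, 0, -0.06, 0, 0, 0], [0, 0, -0.08, 0, 0, 0], [0, -0.05, -0.08, 0, 0, 0], [0, -0.08, -0.08, 0, 0, 0], [0, -0.08, -0.08, 0, 0, 0], [0, 0, 0, 0, 0, 0]]]'

```text
clock: 13.72
tcp_pos: [507.8, 89.5, 323.3]
tool_rot: [-3.136, 0.124, -0.012]
contact_force: [-0.4, -0.4, -2.3]
gripper_width: 0.228
grasp_force: 59.5
```

```bash
python3 -c "
from h import *
plan([645.5,275.5,200],0.4)
im,c=snap('wrist','w5');np.save('pics/c5.npy',c,allow_pickle=True)
t,_=snap('top','t2')"
```

```text
t 13.72 tcp [507.8  89.5 323.3] yaw0 -4.53 turn az -0.0274 shift/500 (after turn) [ 0.278  -0.3701  0.2467] F [-0.4 -0.4 -2.3] w 0.228
```

View pics/w5.png

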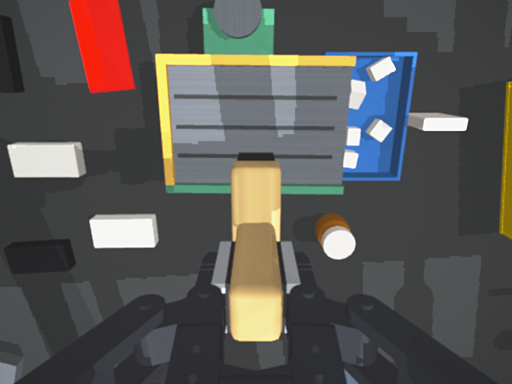

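Request:
step_arm --targets '[[[0, 0, 0, 0, 0, -0.0274], [0.0556, -0.074, 0, 0, 0, 0], [0.0556, -0.074, 0, 0, 0, 0], [0.0556, -0.074, 0.03, 0, 0, 0], [0.0556, -0.074, 0.03, 0, 0, 0], [0.0556, -0.074, 0.03, 0, 0, 0], [0, 0, 0.08, 0, 0, 0], [0, 0, 0.08, 0, 0, 0], [0, 0, 0.08, 0, 0, 0], [0, 0, 0.08, 0, 0, 0], [0, 0, 0, 0, 0, 0], [0, 0, 0, 0, 0, 0]]]'

```text
clock: 15.32
tcp_pos: [646.5, 268.4, 115.2]
tool_rot: [-3.141, 0.003, -0.001]
contact_force: [-0.2, 0.4, -1.9]
gripper_width: 0.228
grasp_force: 59.9
```

```bash
python3 -c "
from h import *
plan([645.5,275.5,73.5],0.4)"
```

```text
t 15.32 tcp [646.5 268.4 115.2] yaw0 -0.1 turn az -0.0028 shift/500 (after turn) [-0.002  -0.0142  0.0834] F [-0.2  0.4 -1.9] w 0.228
```

Request:
step_arm --targets '[[[-0.002, -0.014, 0.03, 0, 0, -0.003], [0, 0, 0.03, 0, 0, 0], [0, 0, 0.018, 0, 0, 0], [0, 0, 0.005, 0, 0, 0], [0, 0, 0, 0, 0, 0], [0, 0, 0, 0, 0, 0]]]'

```text
clock: 16.08
tcp_pos: [645.3, 275.7, 73.2]
tool_rot: [-3.141, -0.013, -0.001]
contact_force: [1.4, -0.3, -2.5]
gripper_width: 0.227
grasp_force: 60.0
```

Request:
step_arm --targets '[[[0, 0, 0, 0, 0, 0], [0, 0, 0, 0, 0, 0], [0, 0, 0, 0, 0, 0], [0, 0, 0, 0, 0, 0], [0, 0, 0, 0, 0, 0], [0, 0, -0.05, 0, 0, 0], [0, 0, -0.08, 0, 0, 0], [0, 0, -0.08, 0, 0, 0], [0, 0, -0.08, 0, 0, 0], [0, 0, -0.06, 0, 0, 0], [0, 0.08, -0.02, 0, 0, 0.05], [-0.04, 0.08, -0.02, 0, 0, 0.05], [-0.04, 0.08, -0.02, 0, 0, 0.05], [-0.04, 0.08, 0, 0, 0, 0.05], [-0.04, 0.08, 0, 0, 0, 0.05], [0, 0.08, 0, 0, 0, 0], [0, 0, 0, 0, 0, 0], [0, 0, 0, 0, 0, 0]]]' --grip 1

```text
clock: 18.32
tcp_pos: [504.6, 99.2, 275.3]
tool_rot: [2.936, -1.076, -0.001]
contact_force: [0.6, -0.2, 0.0]
gripper_width: 1.001
grasp_force: 0.0
```

```bash
python3 -c "
from h import *
st()
im,c=snap('wrist','w6');np.save('pics/c6.npy',c,allow_pickle=True)"
```

```text
{'clock': 18.325, 'joints': [-0.084, 0.183, -0.229, 1.838, 0.058, 1.136, -2.607], 'tcp_pos': [504.567, 99.207, 275.318], 'tool_rot': [2.936, -1.076, -0.001], 'contact_force': [0.594, -0.21, 0.009], 'gripper_width': 1.001}
[[0.763, -0.646, -0.005], [-0.646, -0.763, -0.013], [0.005, 0.014, -1.0]]
```

View pics/w6.png

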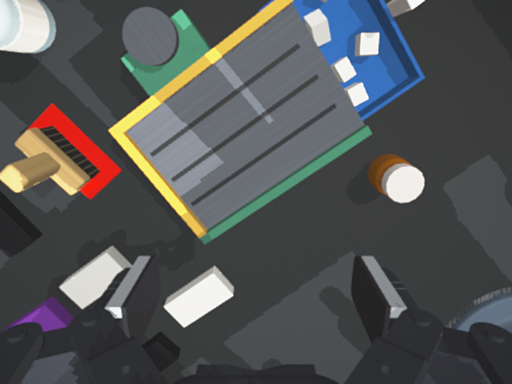

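```bash
python3 -c "
from h import *
im=np.load('pics/w5.npy');c=np.load('pics/c5.npy',allow_pickle=True).item()
for b in blobs(im,(0,0,200),(180,40,255),60): print(cv2.contourArea(b),desc(b,c,75),desc(b,c,22)[1])
for b in blobs(im,(100,150,60),(125,255,255),1000): print(desc(b,c,32))
print(bed(0,-220))
plan([*bed(0,-220),150],85)"
```

```text
1992.5 ([43.0, 160.0], [519.4, 343.0], [82.5, 39.6], -94.5) [509.9, 378.4]
1688.0 ([122.0, 233.0], [418.0, 268.2], [80.8, 40.3], -93.2) [394.8, 293.5]
685.5 ([338.0, 244.0], [380.2, -8.0], [39.5, 40.4], -179.4) [351.9, -20.1]
512.5 ([445.0, 124.0], [524.5, -130.4], [50.2, 13.9], -94.6) [515.7, -159.1]
330.0 ([357.0, 94.0], [565.4, -29.6], [30.2, 16.9], -4.8) [562.1, -44.7]
315.0 ([382.0, 68.0], [590.8, -56.4], [23.9, 16.9], -64.9) [591.0, -75.1]
244.5 ([380.0, 131.0], [522.5, -56.5], [19.5, 18.2], -38.6) [513.5, -75.2]
186.5 ([353.0, 136.0], [518.8, -25.7], [19.9, 14.7], -6.9) [509.2, -40.2]
178.5 ([350.0, 160.0], [491.2, -22.0], [18.9, 15.9], -7.9) [477.9, -36.1]
([370.0, 116.0], [530.3, -58.9], [111.3, 161.4], -176.1)
[ 517.2257366  -130.36283358]
t 18.38 tcp [504.8  99.3 275.2] yaw0 -40.23 turn az -0.6957 shift/500 (after turn) [-0.4554  0.0648  0.2503] F [-0.1  0.1  1. ] w 0.996
```

Request:
step_arm --targets '[[[0, 0, 0, 0, 0, -0.0535], [0, 0, 0, 0, 0, -0.0535], [0, 0, 0, 0, 0, -0.0535], [0, 0, 0, 0, 0, -0.0535], [0, 0, 0, 0, 0, -0.0535], [0, 0, 0, 0, 0, -0.0535], [0, 0, 0, 0, 0, -0.0535], [0, 0, 0, 0, 0, -0.0535], [0, 0, 0, 0, 0, -0.0535], [0, 0, 0, 0, 0, -0.0535], [0, 0, 0, 0, 0, -0.0535], [0, 0, 0, 0, 0, -0.0535], [0, 0, 0, 0, 0, -0.0535], [-0.08, 0.012, 0, 0, 0, 0], [-0.08, 0.012, 0, 0, 0, 0], [-0.08, 0.012, 0.06, 0, 0, 0], [-0.08, 0.012, 0.06, 0, 0, 0], [-0.08, 0.012, 0.06, 0, 0, 0], [-0.06, 0.012, 0.06, 0, 0, 0], [0, 0, 0, 0, 0, 0]]]'

```text
clock: 20.88
tcp_pos: [517.8, -138.2, 155.3]
tool_rot: [2.322, 2.114, -0.027]
contact_force: [0.6, 0.9, -0.1]
gripper_width: 1.005
grasp_force: 0.0
```

Request:
step_arm --targets '[[[0, 0, 0, 0, 0, 0]]]'

```text
clock: 21.0
tcp_pos: [519.9, -134.5, 158.3]
tool_rot: [2.313, 2.118, -0.02]
contact_force: [-0.5, -0.8, -0.2]
gripper_width: 1.003
grasp_force: 0.0
```

```bash
python3 -c "
from h import *
plan([524.1,-135.4,36],85.3);st()
im,c=snap('top','t3');np.save('pics/ct.npy',c,allow_pickle=True)"
```

```text
t 21.0 tcp [ 519.9 -134.5  158.3] yaw0 84.96 turn az -0.0019 shift/500 (after turn) [-0.0012  0.0085  0.2447] F [-0.5 -0.8 -0.2] w 1.003
{'clock': 21.0, 'joints': [0.44, 0.348, -0.337, 1.923, 0.162, 0.899, -0.069], 'tcp_pos': [519.909, -134.473, 158.327], 'tool_rot': [2.313, 2.118, -0.02], 'contact_force': [-0.522, -0.781, -0.222], 'gripper_width': 1.003}
[[0.088, 0.996, -0.006], [0.996, -0.088, -0.013], [-0.013, -0.004, -1.0]]
```

Request:
step_arm --targets '[[[0, 0.0085, 0.06, 0, 0, 0], [0, 0, 0.07, 0, 0, 0], [0, 0, 0.07, 0, 0, 0], [0, 0, 0.045, 0, 0, 0], [0, 0, 0, 0, 0, 0], [0, 0, 0, 0, 0, 0]]]'

```text
clock: 21.8
tcp_pos: [523.8, -136.8, 37.1]
tool_rot: [2.311, 2.117, -0.019]
contact_force: [0.1, 0.2, 0.0]
gripper_width: 1.001
grasp_force: 0.0
```

Request:
step_arm --targets '[[[0, 0, 0, 0, 0, 0], [0, 0, 0, 0, 0, 0], [0, 0, 0, 0, 0, 0], [0, 0, 0, 0, 0, 0], [0, 0, 0, 0, 0, 0], [0, 0, 0, 0, 0, 0], [0, 0, 0, 0, 0, 0], [0, 0, 0, 0, 0, 0]]]' --grip -1

```text
clock: 22.8
tcp_pos: [522.5, -137.6, 35.9]
tool_rot: [2.313, 2.116, -0.022]
contact_force: [-2.0, 0.2, 5.9]
gripper_width: 0.157
grasp_force: 59.2
```

```bash
python3 -c "
from h import *
plan([524.1,-135.4,36],85.3);st()"
```

```text
t 22.8 tcp [ 522.5 -137.6   35.9] yaw0 84.92 turn az -0.0021 shift/500 (after turn) [ 0.0046  0.0028 -0.0002] F [-2.   0.2  5.9] w 0.157
{'clock': 22.8, 'joints': [0.391, 0.525, -0.283, 2.004, 0.258, 0.651, -0.151], 'tcp_pos': [522.534, -137.597, 35.914], 'tool_rot': [2.313, 2.116, -0.022], 'contact_force': [-2.03, 0.247, 5.927], 'gripper_width': 0.157}
[[0.088, 0.996, -0.006], [0.996, -0.089, -0.014], [-0.015, -0.005, -1.0]]
```

Request:
step_arm --targets '[[[0, 0, -0.01, 0, 0, 0], [-0.03, 0, 0, 0, 0, 0], [-0.03, 0, 0, 0, 0, 0], [-0.03, 0, 0, 0, 0, 0], [-0.03, 0, 0, 0, 0, 0], [-0.02, 0, -0.03, 0, 0, 0], [0, 0, -0.06, 0, 0, 0], [0, 0, -0.07, 0, 0, 0], [0, 0, -0.07, 0, 0, 0], [0, 0, -0.07, 0, 0, 0], [0, 0, -0.07, 0, 0, 0], [0, 0, -0.07, 0, 0, 0], [0, 0, -0.04, 0, 0, 0], [0, 0, 0, 0, 0, 0]]]'

```text
clock: 24.55
tcp_pos: [518.6, -203.9, 284.1]
tool_rot: [2.31, 2.114, -0.019]
contact_force: [-0.3, -1.3, -2.4]
gripper_width: 0.157
grasp_force: 58.6
```

```bash
python3 -c "
from h import *
c=optics.get_calibration('top')
P=onz(c,[(382.6,206.8),(453.7,199.5),(466.3,286.8),(394.7,291)],100)[:,:2]; print(P.round(1).tolist(),P.mean(0))
st(); snap('wrist','w7')"
```

```text
[[554.1, -245.1], [577.1, -427.1], [359.0, -445.3], [344.4, -269.0]] [ 458.64451975 -346.63732511]
{'clock': 24.55, 'joints': [0.578, 0.253, -0.35, 1.736, 0.111, 1.167, 0.106], 'tcp_pos': [518.613, -203.873, 284.134], 'tool_rot': [2.31, 2.114, -0.019], 'contact_force': [-0.272, -1.311, -2.377], 'gripper_width': 0.157}
[[0.088, 0.996, -0.002], [0.996, -0.088, -0.016], [-0.016, -0.001, -1.0]]
```

View pics/w7.png

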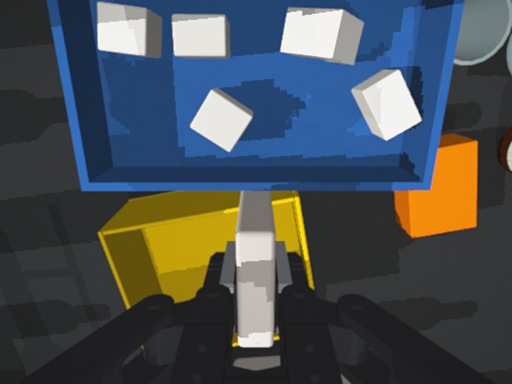

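```bash
python3 -c "
from h import *
plan([508,-530,200],105); plan([508,-530,154],105)"
```

```text
t 24.6 tcp [ 517.7 -203.8  282.4] yaw0 84.94 turn az -0.1115 shift/500 (after turn) [-0.6252 -0.1876  0.1648] F [-0.6  1.  -3. ] w 0.154
t 24.6 tcp [ 517.7 -203.8  282.4] yaw0 84.94 turn az -0.1115 shift/500 (after turn) [-0.6252 -0.1876  0.2568] F [-0.6  1.  -3. ] w 0.154
```

Request:
step_arm --targets '[[[0, 0, 0, 0, 0, -0.03], [0, 0, 0, 0, 0, -0.0415], [-0.03, -0.01, 0, 0, 0, -0.04], [-0.06, -0.018, 0.005, 0, 0, 0], [-0.07, -0.021, 0.01, 0, 0, 0], [-0.07, -0.021, 0.02, 0, 0, 0], [-0.07, -0.021, 0.02, 0, 0, 0], [-0.07, -0.021, 0.02, 0, 0, 0], [-0.07, -0.021, 0.02, 0, 0, 0], [-0.07, -0.021, 0.02, 0, 0, 0], [-0.06, -0.018, 0.02, 0, 0, 0], [-0.055, -0.0156, 0.02, 0, 0, 0], [0, 0, 0.02, 0, 0, 0], [0, 0, 0.02, 0, 0, 0], [0, 0, 0, 0, 0, 0], [0, 0, 0, 0, 0, 0]]]'

```text
clock: 26.6
tcp_pos: [506.1, -530.2, 189.2]
tool_rot: [1.909, 2.49, -0.023]
contact_force: [0.2, 0.0, -1.5]
gripper_width: 0.156
grasp_force: 58.7
```

```bash
python3 -c "
from h import *
plan([508,-530,154],105);st()
im,c=snap('top','t4')
im2,c=snap('scene','s4')
cv2.imwrite('pics/d.png',np.hstack([cv2.resize(im[130:330,300:512],None,fx=1.85,fy=1.85),cv2.resize(im2[150:350,0:212],None,fx=1.85,fy=1.85)])[:,:,::-1])"
```

```text
t 26.6 tcp [ 506.1 -530.2  189.2] yaw0 105.07 turn az 0.0004 shift/500 (after turn) [-0.0007  0.0038  0.0705] F [ 0.2  0.  -1.5] w 0.156
{'clock': 26.6, 'joints': [0.911, 0.608, -0.264, 1.415, 0.181, 1.136, 0.879], 'tcp_pos': [506.067, -530.179, 189.247], 'tool_rot': [1.909, 2.49, -0.023], 'contact_force': [0.204, 0.035, -1.534], 'gripper_width': 0.156}
[[-0.26, 0.966, -0.006], [0.966, 0.26, -0.014], [-0.012, -0.009, -1.0]]
```

View pics/d.png

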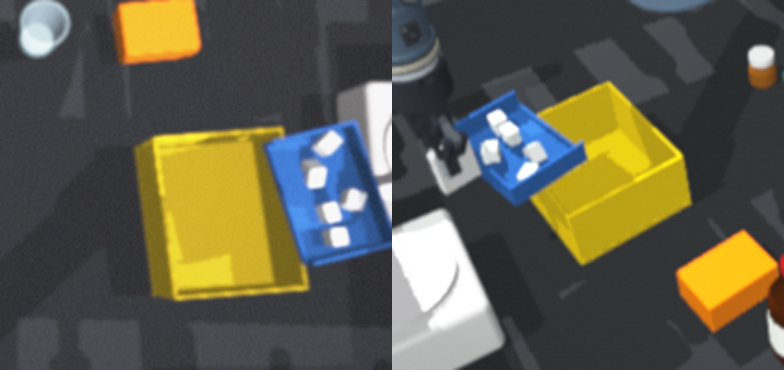

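Request:
step_arm --targets '[[[0, 0, 0.03, 0, 0, 0], [0, 0, 0.035, 0, 0, 0], [0, 0, 0, 0, 0, 0], [0.017, 0, -0.047, 0, -0.055, 0], [0.017, 0, -0.047, 0, -0.055, 0], [0.017, 0, -0.047, 0, -0.055, 0], [0.017, 0, -0.047, 0, -0.055, 0], [0.017, 0, -0.047, 0, -0.055, 0], [0.017, 0, -0.047, 0, -0.055, 0], [0.017, 0, -0.047, 0, -0.055, 0], [0.017, 0, -0.047, 0, -0.055, 0], [0, 0, 0, 0, 0, 0], [0, 0, 0, 0, 0, 0], [0, 0, 0, 0, 0, 0]]]'

```text
clock: 28.45
tcp_pos: [468.2, -411.7, 257.7]
tool_rot: [1.239, 1.61, -0.912]
contact_force: [0.3, 0.5, -1.6]
gripper_width: 0.159
grasp_force: 59.2
```

```bash
python3 -c "
from h import *
st()
im,c=snap('top','t5')
im2,c=snap('scene','s5')
cv2.imwrite('pics/d5.png',np.hstack([cv2.resize(im[130:330,300:512],None,fx=1.85,fy=1.85),cv2.resize(im2[150:350,0:212],None,fx=1.85,fy=1.85)])[:,:,::-1])"
```

```text
{'clock': 28.45, 'joints': [0.065, 0.337, 0.177, 2.272, 1.757, 0.995, -0.982], 'tcp_pos': [468.165, -411.68, 257.657], 'tool_rot': [1.239, 1.61, -0.912], 'contact_force': [0.318, 0.514, -1.611], 'gripper_width': 0.159}
[[-0.112, 0.972, 0.206], [0.323, 0.232, -0.918], [-0.94, -0.036, -0.34]]
```

View pics/d5.png

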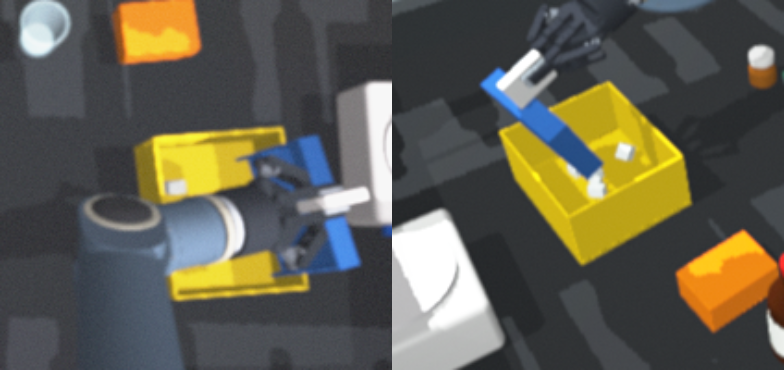

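Request:
step_arm --targets '[[[-0.057, -0.002, -0.02, 0, 0, 0], [-0.057, -0.002, -0.02, 0, 0, 0], [-0.0087, 0, 0.049, 0, 0.055, 0], [-0.0087, 0, 0.049, 0, 0.055, 0], [-0.0087, 0, 0.049, 0, 0.055, 0], [-0.0087, 0, 0.049, 0, 0.055, 0], [-0.0087, 0, 0.049, 0, 0.055, 0], [-0.0087, 0, 0.049, 0, 0.055, 0], [-0.0087, 0, 0.049, 0, 0.055, 0], [0, 0, -0.05, 0, 0, 0], [0, 0, 0, 0, 0, 0], [0, 0, 0, 0, 0, 0]]]'

```text
clock: 30.05
tcp_pos: [486.1, -526.1, 249.5]
tool_rot: [1.917, 2.401, -0.193]
contact_force: [-0.1, 0.2, -1.7]
gripper_width: 0.153
grasp_force: 59.3
```

```bash
cat >> h.py <<'E'
def goal(p,yw):
    "rows: turn (tool rotvec/180deg) then shift/500 to reach a tool-down pose"
    s=manip.observe(); R0=R.from_rotvec(s["tool_rot"]); a=np.radians(yw)
    R1=R.from_matrix(np.array([[np.cos(a),np.sin(a),0],[np.sin(a),-np.cos(a),0],[0,0,-1]]))
    print("t",round(s["clock"],2),"tcp",np.round(s["tcp_pos"],1),"turn/180",np.round((R0.inv()*R1).as_rotvec()/np.pi,4),"shift",np.round(R1.inv().apply(np.array(p)-s["tcp_pos"])/500,4),"F",np.round(s["contact_force"],1),"w",round(float(s["gripper_width"]),3))
E
python3 -c "
from h import *
st()
a=np.array([522.5,-137.6])-60*np.array([.0872,.9962]);print(a)
goal([*a,240],84.95)
im,c=snap('top','t6')
im2,c=snap('scene','s6')
cv2.imwrite('pics/d6.png',np.hstack([cv2.resize(im[130:330,300:512],None,fx=1.85,fy=1.85),cv2.resize(im2[150:350,0:212],None,fx=1.85,fy=1.85)])[:,:,::-1])"
```

```text
{'clock': 30.05, 'joints': [0.675, 0.485, 0.058, 1.474, 0.105, 1.116, 0.906], 'tcp_pos': [486.06, -526.114, 249.509], 'tool_rot': [1.917, 2.401, -0.193], 'contact_force': [-0.143, 0.223, -1.73], 'gripper_width': 0.153}
[[-0.224, 0.974, -0.029], [0.966, 0.218, -0.137], [-0.127, -0.058, -0.99]]
[ 517.268 -197.372]
t 30.05 tcp [ 486.1 -526.1  249.5] turn/180 [-0.0121  0.0432  0.0991] shift [0.6604 0.0043 0.019 ] F [-0.1  0.2 -1.7] w 0.153
```

View pics/d6.png

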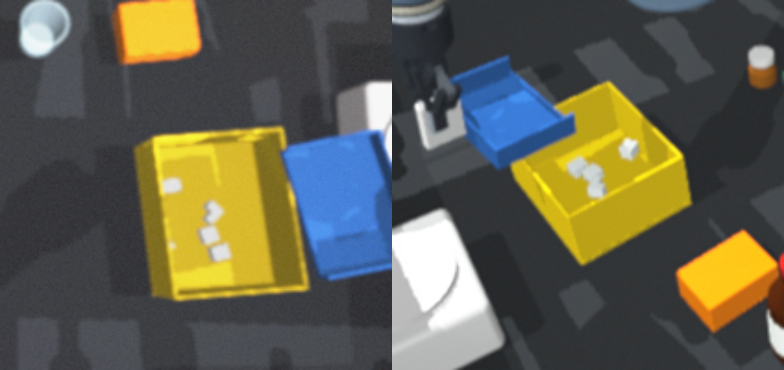

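Request:
step_arm --targets '[[[0, 0, 0, -0.006, 0.0216, 0.05], [0, 0, 0, -0.006, 0.0216, 0.05], [0.06, 0, 0, 0, 0, 0], [0.075, 0, 0, 0, 0, 0], [0.075, 0, 0, 0, 0, 0], [0.075, 0, 0, 0, 0, 0], [0.075, 0, 0, 0, 0, 0], [0.075, 0, 0, 0, 0, 0], [0.075, 0.001, 0.005, 0, 0, 0], [0.075, 0.001, 0.005, 0, 0, 0], [0.06, 0.001, 0.005, 0, 0, 0], [0, 0, 0, 0, 0, 0], [0, 0, 0, 0, 0, 0]]]'

```text
clock: 31.78
tcp_pos: [516.8, -206.0, 241.9]
tool_rot: [2.321, 2.117, -0.001]
contact_force: [-0.6, 0.0, -1.6]
gripper_width: 0.154
grasp_force: 59.1
```

```bash
python3 -c "
from h import *
goal([517.3,-197.4,50],84.95)
im,c=snap('wrist','w8')
for b in blobs(im,(100,120,40),(125,255,255),1000): print(cv2.contourArea(b),cv2.minAreaRect(b))
print([cv2.minAreaRect(b) for b in blobs(np.load('pics/w7.npy'),(100,120,40),(125,255,255),1000)])
"
```

```text
t 31.77 tcp [ 516.8 -206.   241.9] turn/180 [-0.0001  0.0003 -0.0011] shift [ 0.0173 -0.0005  0.3838] F [-0.6  0.  -1.6] w 0.154
72879.5 ((255.0, 95.5), (191.0, 418.0), 90.0)
[((254.5, 95.5), (191.0, 417.0), 90.0)]
```

Request:
step_arm --targets '[[[0, 0, 0.08, 0, 0, 0], [0, 0, 0.09, 0, 0, 0], [0, 0, 0.09, 0, 0, 0], [0, 0, 0.08, 0, 0, 0], [0, 0, 0.04, 0, 0, 0], [0, 0, 0.02, 0, 0, 0], [0, 0, 0, 0, 0, 0], [0.03, 0, 0, 0, 0, 0], [0.03, 0, 0, 0, 0, 0], [0.03, 0, 0, 0, 0, 0], [0.03, 0, 0, 0, 0, 0], [0.017, 0, 0, 0, 0, 0], [0, 0, 0, 0, 0, 0], [0, 0, 0, 0, 0, 0]]]'

```text
clock: 33.58
tcp_pos: [523.2, -137.9, 41.7]
tool_rot: [-2.321, -2.116, 0.001]
contact_force: [0.6, -0.6, -2.0]
gripper_width: 0.157
grasp_force: 59.1
```

```bash
python3 -c "
from h import *
goal([522.5,-137.6,36],84.95)"
```

```text
t 33.58 tcp [ 523.2 -137.9   41.7] turn/180 [-0.0002  0.0001 -0.0013] shift [ 0.0004 -0.0015  0.0113] F [ 0.6 -0.6 -2. ] w 0.157
```

Request:
step_arm --targets '[[[0, 0, 0.006, 0, 0, 0], [0, 0, 0.006, 0, 0, 0], [0, 0, 0, 0, 0, 0], [0, 0, 0, 0, 0, 0]]]'

```text
clock: 34.08
tcp_pos: [523.3, -137.3, 35.5]
tool_rot: [-2.32, -2.117, 0.001]
contact_force: [0.5, -0.6, -1.9]
gripper_width: 0.158
grasp_force: 59.3
```

Request:
step_arm --targets '[[[0, 0, 0, 0, 0, 0], [0, 0, 0, 0, 0, 0], [0, 0, 0, 0, 0, 0], [0, 0, 0, 0, 0, 0], [0, 0, 0, 0, 0, 0], [0, 0, -0.04, 0, 0, 0], [0, 0, -0.08, 0, 0, 0], [0, 0, -0.1, 0, 0, 0], [0, 0, -0.1, 0, 0, 0], [0, 0, -0.1, 0, 0, 0], [0.05, 0, -0.08, 0, 0, 0], [0.08, 0, -0.05, 0, 0, 0], [0.08, 0, 0, 0, 0, 0], [0, 0, 0, 0, 0, 0], [0, 0, 0, 0, 0, 0]]]' --grip 1

```text
clock: 35.95
tcp_pos: [532.8, -33.5, 310.4]
tool_rot: [-2.321, -2.116, 0.002]
contact_force: [0.2, -0.5, 0.0]
gripper_width: 0.998
grasp_force: 0.0
```

```bash
python3 -c "
from h import *
st()
im,c=snap('top','t7')
print('top pan',[desc(b,c,20) for b in blobs(im,(100,150,60),(125,255,255),300)], [desc(b,c,22) for b in blobs(im,(0,0,190),(180,40,255),150)])
"
```

```text
{'clock': 35.95, 'joints': [0.059, 0.179, -0.088, 1.757, 0.017, 1.208, -0.126], 'tcp_pos': [532.804, -33.527, 310.449], 'tool_rot': [-2.321, -2.116, 0.002], 'contact_force': [0.24, -0.453, 0.023], 'gripper_width': 0.998}
[[0.092, 0.996, -0.001], [0.996, -0.092, -0.0], [-0.001, -0.001, -1.0]]
top pan [([300.0, 222.0], [520.9, -40.9], [44.4, 135.2], -179.8)] [([168.0, 59.0], [999.7, 352.6], [463.3, 314.0], -31.6), ([457.0, 45.0], [1056.1, -500.0], [225.6, 204.2], -3.8), ([294.0, 56.0], [1011.5, -20.0], [197.7, 138.1], -85.8), ([504.0, 212.0], [560.5, -599.4], [35.8, 205.2], 175.3), ([176.0, 265.0], [394.9, 293.5], [46.1, 91.0], -93.7), ([331.0, 107.0], [854.3, -128.4], [91.5, 66.5], -42.9), ([147.0, 222.0], [508.8, 380.3], [46.2, 91.2], -95.8), ([216.0, 131.0], [775.9, 200.6], [63.0, 73.5], -161.5), ([289.0, 277.0], [371.3, -12.3], [43.6, 43.0], -44.4), ([246.0, 103.0], [859.6, 117.2], [70.7, 46.3], -78.9), ([371.0, 111.0], [843.5, -240.9], [36.8, 65.6], -104.7), ([397.0, 68.0], [976.8, -321.4], [68.4, 83.1], -101.4)]
```

```bash
python3 -c "
from h import *
goal([509.5,379.5,120],85.6)"
```

```text
t 36.0 tcp [532.8 -34.1 310.4] turn/180 [-0.0004  0.0002 -0.0053] shift [ 0.8212 -0.1099  0.3808] F [-0.1 -0.3  0.1] w 1.001
```

Request:
step_arm --targets '[[[0.05, -0.01, 0, 0, 0, -0.0053], [0.08, -0.01, 0, 0, 0, 0], [0.08, -0.01, 0, 0, 0, 0], [0.08, -0.01, 0, 0, 0, 0], [0.08, -0.01, 0, 0, 0, 0], [0.08, -0.01, 0.02, 0, 0, 0], [0.08, -0.01, 0.04, 0, 0, 0], [0.08, -0.01, 0.06, 0, 0, 0], [0.08, -0.01, 0.06, 0, 0, 0], [0.08, -0.01, 0.06, 0, 0, 0], [0.05, -0.01, 0.06, 0, 0, 0], [0, 0, 0.06, 0, 0, 0], [0, 0, 0, 0, 0, 0], [0, 0, 0, 0, 0, 0]]]'

```text
clock: 37.75
tcp_pos: [509.8, 380.6, 132.0]
tool_rot: [-2.303, -2.136, -0.002]
contact_force: [-0.2, -0.6, 0.6]
gripper_width: 1.003
grasp_force: 0.0
```

```bash
python3 -c "
from h import *
goal([509.5,379.5,5],85.6)
im,c=snap('wrist','w9')
for b in blobs(im,(0,0,190),(180,40,255),800): print(cv2.contourArea(b),desc(b,c,22))"
```

```text
t 37.75 tcp [509.8 380.6 132. ] turn/180 [ 0.0001 -0.0004  0.0004] shift [-0.0023 -0.0003  0.2539] F [-0.2 -0.6  0.6] w 1.003
6196.5 ([252.0, 184.0], [508.0, 380.3], [91.9, 43.3], 83.9)
1741.5 ([122.0, 250.0], [393.6, 332.0], [66.3, 35.6], 31.6)
```

Request:
step_arm --targets '[[[-0.001, 0, 0.07, 0, 0, 0], [0, 0, 0.07, 0, 0, 0], [0, 0, 0.07, 0, 0, 0], [0, 0, 0.034, 0, 0, 0], [0, 0, 0.01, 0, 0, 0], [0, 0, 0, 0, 0, 0]]]'

```text
clock: 38.55
tcp_pos: [509.9, 380.4, 5.0]
tool_rot: [-2.303, -2.136, -0.003]
contact_force: [0.3, -0.1, 0.7]
gripper_width: 1.001
grasp_force: 0.0
```

Request:
step_arm --targets '[[[0, 0, 0, 0, 0, 0], [0, 0, 0, 0, 0, 0], [0, 0, 0, 0, 0, 0], [0, 0, 0, 0, 0, 0], [0, 0, 0, 0, 0, 0], [0, 0, 0, 0, 0, 0]]]' --grip -1

```text
clock: 39.3
tcp_pos: [509.7, 380.5, 5.0]
tool_rot: [-2.303, -2.136, -0.002]
contact_force: [-0.6, 0.2, 6.1]
gripper_width: 0.509
grasp_force: 64.4
```

```bash
python3 -c "
from h import *
goal([*bed(24,50),140],85)"
```

```text
t 39.3 tcp [509.7 380.5   5. ] turn/180 [ 0.0002 -0.0005  0.0039] shift [-0.4765  0.1521 -0.27  ] F [-0.6  0.2  6.1] w 0.509
```

Request:
step_arm --targets '[[[0, 0, -0.05, 0, 0, 0.004], [0, 0, -0.08, 0, 0, 0], [0, 0, -0.1, 0, 0, 0], [-0.06, 0.01, -0.05, 0, 0, 0], [-0.07, 0.02, 0, 0, 0, 0], [-0.07, 0.025, 0, 0, 0, 0], [-0.07, 0.025, 0, 0, 0, 0], [-0.07, 0.025, 0, 0, 0, 0], [-0.07, 0.025, 0, 0, 0, 0], [-0.0665, 0.022, 0, 0, 0, 0], [0, 0, 0.05, 0, 0, 0], [0, 0, 0.05, 0, 0, 0], [0, 0, 0, 0, 0, 0], [0, 0, 0, 0, 0, 0]]]'

```text
clock: 41.05
tcp_pos: [564.4, 136.1, 94.2]
tool_rot: [-2.316, -2.122, -0.0]
contact_force: [0.1, -0.1, -2.8]
gripper_width: 0.507
grasp_force: 63.4
```

```bash
python3 -c "
from h import *
goal([*bed(24,50),66],85)"
```

```text
t 41.05 tcp [564.4 136.1  94.2] turn/180 [-0.     -0.0002  0.    ] shift [0.0009 0.0005 0.0565] F [ 0.1 -0.1 -2.8] w 0.507
```

Request:
step_arm --targets '[[[-0.006, 0, 0.03, 0, 0, 0], [0, 0, 0.02, 0, 0, 0], [0, 0, 0.008, 0, 0, 0], [0, 0, 0, 0, 0, 0], [0, 0, 0, 0, 0, 0]]]'

```text
clock: 41.68
tcp_pos: [563.6, 132.7, 65.0]
tool_rot: [-2.316, -2.122, 0.001]
contact_force: [-2.9, -2.0, 2.8]
gripper_width: 0.51
grasp_force: 64.1
```

Request:
step_arm --targets '[[[0, 0, 0, 0, 0, 0], [0, 0, 0, 0, 0, 0], [0, 0, 0, 0, 0, 0], [0, 0, -0.03, 0, 0, 0], [0, 0, -0.08, 0, 0, 0], [0, 0, -0.1, 0, 0, 0], [0, 0, 0, 0, 0, 0]]]' --grip 0.25

```text
clock: 42.55
tcp_pos: [567.0, 134.0, 175.3]
tool_rot: [2.313, 2.119, 0.014]
contact_force: [-0.1, -0.1, -2.0]
gripper_width: 0.624
grasp_force: 0.0
```

```bash
python3 -c "
from h import *
goal([395,293.5,150],86)
im,c=snap('top','t10')
print([desc(b,c,82) for b in blobs(im,(0,0,190),(180,40,255),80) if 200<cv2.minAreaRect(b)[0][0]<300])
print([desc(b,c,22) for b in blobs(im,(0,0,190),(180,40,255),80) if 150<cv2.minAreaRect(b)[0][0]<200])"
```

```text
t 42.55 tcp [567.  134.  175.3] turn/180 [ 0.003  -0.0012 -0.0056] shift [ 0.2943 -0.3653  0.0505] F [-0.1 -0.1 -2. ] w 0.624
[([294.0, 55.0], [980.7, -15.7], [129.1, 204.7], -91.0), ([216.0, 128.0], [762.9, 195.0], [59.4, 54.9], -69.5), ([250.0, 104.0], [833.1, 103.4], [61.6, 30.3], -57.6)]
[([168.0, 59.0], [1002.5, 352.4], [468.1, 316.9], -31.6), ([176.0, 265.0], [395.1, 294.6], [46.3, 93.3], -93.7)]
```

Request:
step_arm --targets '[[[0.042, -0.052, 0, 0, 0, -0.0056], [0.042, -0.052, 0, 0, 0, 0], [0.042, -0.052, 0, 0, 0, 0], [0.042, -0.052, 0, 0, 0, 0], [0.042, -0.052, 0, 0, 0, 0], [0.042, -0.052, 0.02, 0, 0, 0], [0.042, -0.052, 0.03, 0, 0, 0], [0, 0, 0.02, 0, 0, 0], [0, 0, 0, 0, 0, 0], [0, 0, 0, 0, 0, 0]]]' --grip 1

```text
clock: 43.85
tcp_pos: [393.9, 291.8, 134.9]
tool_rot: [-2.3, -2.14, 0.0]
contact_force: [0.6, -0.3, -0.2]
gripper_width: 1.001
grasp_force: 0.0
```

```bash
python3 -c "
from h import *
goal([395,293.5,5],86)
im,c=snap('wrist','w11')
for b in blobs(im,(0,0,190),(180,40,255),800): print(cv2.contourArea(b),desc(b,c,22),desc(b,c,82))"
```

```text
t 43.85 tcp [393.9 291.8 134.9] turn/180 [-0.0001  0.     -0.0007] shift [0.0035 0.002  0.2598] F [ 0.6 -0.3 -0.2] w 1.001
6265.5 ([253.0, 178.0], [393.1, 295.3], [45.1, 91.9], -92.7) ([253.0, 178.0], [394.8, 313.5], [34.5, 70.4], -92.7)
```

Request:
step_arm --targets '[[[0.005, 0.001, 0.07, 0, 0, 0], [0, 0, 0.07, 0, 0, 0], [0, 0, 0.07, 0, 0, 0], [0, 0, 0.04, 0, 0, 0], [0, 0, 0.01, 0, 0, 0], [0, 0, 0, 0, 0, 0]]]'

```text
clock: 44.65
tcp_pos: [394.2, 295.2, 5.3]
tool_rot: [-2.298, -2.141, -0.001]
contact_force: [-0.5, 0.1, -0.1]
gripper_width: 1.001
grasp_force: 0.0
```

Request:
step_arm --targets '[[[0, 0, 0, 0, 0, 0], [0, 0, 0, 0, 0, 0], [0, 0, 0, 0, 0, 0], [0, 0, 0, 0, 0, 0], [0, 0, 0, 0, 0, 0], [0, 0, 0, 0, 0, 0]]]' --grip -1

```text
clock: 45.4
tcp_pos: [394.0, 295.4, 5.9]
tool_rot: [-2.298, -2.142, -0.002]
contact_force: [-0.2, -0.5, 5.2]
gripper_width: 0.511
grasp_force: 61.9
```

```bash
python3 -c "
from h import *
goal([*bed(22,-48),190],85)"
```

```text
t 45.4 tcp [394.  295.4   5.9] turn/180 [ 0.0002 -0.0003  0.0055] shift [-0.4829  0.3638 -0.3681] F [-0.2 -0.5  5.2] w 0.511
```

Request:
step_arm --targets '[[[0, 0, -0.06, 0, 0, 0.0055], [0, 0, -0.1, 0, 0, 0], [0, 0, -0.1, 0, 0, 0], [-0.02, 0.015, -0.1, 0, 0, 0], [-0.06, 0.045, -0.01, 0, 0, 0], [-0.07, 0.053, 0, 0, 0, 0], [-0.07, 0.053, 0, 0, 0, 0], [-0.07, 0.053, 0, 0, 0, 0], [-0.07, 0.053, 0, 0, 0, 0], [-0.07, 0.053, 0, 0, 0, 0], [-0.053, 0.039, 0, 0, 0, 0], [0, 0, 0, 0, 0, 0], [0, 0, 0, 0, 0, 0], [0, 0, 0, 0, 0, 0]]]'

```text
clock: 47.15
tcp_pos: [553.3, 40.1, 189.7]
tool_rot: [-2.313, -2.124, 0.0]
contact_force: [-0.3, 0.5, -2.3]
gripper_width: 0.508
grasp_force: 62.0
```

```bash
cat >> h.py <<'E'
def tobed(p): 
    a=np.radians(BY); d=np.asarray(p)[:2]-B0; return np.round([d[0]*np.cos(a)+d[1]*np.sin(a),-d[0]*np.sin(a)+d[1]*np.cos(a)],1)
E
python3 -c "
from h import *
goal([*bed(22,-48),66],85)
im,c=snap('wrist','w12')
for b in blobs(im,(0,0,190),(180,40,255),300): d=desc(b,c,82);print(cv2.contourArea(b),d,tobed(d[1]))"
```

```text
t 47.15 tcp [553.3  40.1 189.7] turn/180 [-0.0004 -0.0002  0.0008] shift [-0.0019  0.0019  0.2475] F [-0.3  0.5 -2.3] w 0.508
16195.0 ([254.0, 274.0], [545.7, -47.2], [84.8, 186.7], -92.0) [  21.1 -134.7]
4242.0 ([259.0, 36.0], [565.6, 146.7], [42.3, 44.9], -93.0) [24.  60.2]
1301.0 ([60.0, 249.0], [386.6, -0.8], [36.1, 36.1], -104.3) [-141.4 -102.3]
819.5 ([415.0, 274.0], [683.8, -50.5], [25.2, 35.2], -53.3) [ 159.  -125.9]
```

Request:
step_arm --targets '[[[-0.018, 0, 0.06, 0, 0, 0], [0, 0.002, 0.08, 0, 0, 0], [0, 0, 0.06, 0, 0, 0], [0, 0, 0.035, 0, 0, 0], [0, 0, 0.013, 0, 0, 0], [0, 0, 0, 0, 0, 0], [0, 0, 0, 0, 0, 0]]]'

```text
clock: 48.08
tcp_pos: [554.9, 29.8, 66.6]
tool_rot: [2.315, 2.122, 0.002]
contact_force: [0.5, 0.1, -2.2]
gripper_width: 0.511
grasp_force: 62.0
```

Request:
step_arm --targets '[[[0, 0, 0, 0, 0, 0], [0, 0, 0, 0, 0, 0], [0, 0, 0, 0, 0, 0], [0, 0, -0.03, 0, 0, 0], [0, 0, -0.06, 0, 0, 0], [0, 0, 0, 0, 0, 0]]]' --grip 0.25

```text
clock: 48.82
tcp_pos: [556.3, 29.9, 113.8]
tool_rot: [2.314, 2.12, 0.007]
contact_force: [-0.3, -0.1, 0.4]
gripper_width: 0.622
grasp_force: 0.0
```

Request:
step_arm --targets '[[[0, -0.06, -0.1, 0, 0, 0], [-0.05, -0.05, -0.1, 0, 0, 0], [-0.05, 0, -0.1, 0, 0, 0], [-0.03, 0, -0.1, 0, 0, 0], [0, 0, 0, 0, 0, 0], [0, 0, 0, 0, 0, 0]]]' --grip -1

```text
clock: 49.58
tcp_pos: [493.2, -30.2, 310.1]
tool_rot: [-2.315, -2.122, 0.002]
contact_force: [0.8, 0.0, -0.4]
gripper_width: 0.001
grasp_force: 0.0
```

```bash
cat > lk.py <<'E'
from h import *
import sys
def look(f):
    im,c=snap('wrist',f)
    for b in blobs(im,(0,0,190),(180,40,255),300):
        d=desc(b,c,82);t=tobed(d[1])
        if abs(t[0])<90 and abs(t[1])<130: print(cv2.contourArea(b),d,t)
        q=cv2.approxPolyDP(b,4,True).reshape(-1,2)
        if abs(t[0])<90 and abs(t[1])<130: print('  corners',[(p.tolist(),tobed(onz(c,p,82)[0]).tolist()) for p in q])
    hsv=cv2.cvtColor(im,cv2.COLOR_RGB2HSV); m=cv2.inRange(hsv,(15,90,120),(27,255,255))
    cs=[x for x in cv2.findContours(m,0,1)[0] if cv2.contourArea(x)>300]
    for x in cs:
        q=cv2.approxPolyDP(x,3,True).reshape(-1,2); print('brass',[(p.tolist(),tobed(onz(c,p,70)[0]).tolist()) for p in q])
look(sys.argv[1])
E
python3 -c "
from h import *
st()"; python3 lk.py w13
```

```text
{'clock': 49.575, 'joints': [0.144, 0.116, -0.185, 1.834, 0.022, 1.196, -0.134], 'tcp_pos': [493.17, -30.217, 310.078], 'tool_rot': [-2.315, -2.122, 0.002], 'contact_force': [0.794, 0.044, -0.369], 'gripper_width': 0.001}
[[0.087, 0.996, -0.002], [0.996, -0.087, 0.0], [0.0, -0.002, -1.0]]
3543.0 ([310.0, 93.0], [556.5, 28.2], [45.9, 88.0], -90.9) [ 25.3 -58.6]
  corners [([290, 50], [3.2, -14.7]), ([287, 136], [2.7, -102.5]), ([326, 136], [45.7, -102.5]), ([332, 51], [46.1, -15.7])]
1481.5 ([312.0, 17.0], [562.2, 101.9], [30.3, 44.0], -5.1) [24.6 15.3]
  corners [([291, 0], [2.7, 30.5]), ([291, 34], [3.7, 0.2]), ([333, 33], [45.9, 1.1]), ([335, 0], [45.7, 30.4])]
brass [([291, 278], [14.5, -291.6]), ([298, 296], [24.9, -319.6]), ([315, 303], [48.3, -330.8]), ([311, 276], [40.7, -288.6])]
brass [([449, 249], [214.6, -248.8]), ([398, 257], [151.2, -260.4]), ([401, 310], [166.3, -342.1]), ([415, 336], [192.0, -385.9]), ([468, 327], [263.3, -370.4]), ([468, 265], [243.5, -272.1]), ([463, 265], [237.0, -272.1])]
brass [([366, 0], [79.5, 32.7]), ([356, 0], [69.4, 32.7]), ([344, 141], [69.2, -110.3]), ([354, 140], [80.5, -109.1])]
```

```bash
python3 -c "
from h import *
goal([*bed(-30,45.5),120],85);goal([*bed(-30,45.5),67],85)"
```

```text
t 49.62 tcp [492.9 -30.  309.4] turn/180 [-0.0011 -0.0001  0.0003] shift [0.3353 0.0059 0.3787] F [-0.8  0.2 -0.3] w -0.004
t 49.62 tcp [492.9 -30.  309.4] turn/180 [-0.0011 -0.0001  0.0003] shift [0.3353 0.0059 0.4847] F [-0.8  0.2 -0.3] w -0.004
```

Request:
step_arm --targets '[[[0.08, 0.006, 0, 0, 0, 0], [0.085, 0, 0.03, 0, 0, 0], [0.085, 0, 0.06, 0, 0, 0], [0.085, 0, 0.08, 0, 0, 0], [0, 0, 0.1, 0, 0, 0], [0, 0, 0.1, 0, 0, 0], [0, 0, 0.07, 0, 0, 0], [0, 0, 0.045, 0, 0, 0], [0, 0, 0, 0, 0, 0], [0, 0, 0, 0, 0, 0], [0, 0.0125, 0, 0, 0, 0], [0, 0.0125, 0, 0, 0, 0], [0, 0.0125, 0, 0, 0, 0], [0, 0.0125, 0, 0, 0, 0], [0, 0.0125, 0, 0, 0, 0], [0, 0.01, 0, 0, 0, 0], [0, 0, 0, 0, 0, 0]]]'

```text
clock: 51.75
tcp_pos: [548.3, 133.0, 68.2]
tool_rot: [2.316, 2.122, 0.001]
contact_force: [-0.5, -0.2, -0.2]
gripper_width: -0.001
grasp_force: 0.0
```

```bash
python3 -c "
from h import *
st();s=manip.observe();print(tobed(s['tcp_pos']))"
```

```text
{'clock': 51.75, 'joints': [-0.112, 0.5, -0.26, 1.935, 0.186, 0.729, -0.569], 'tcp_pos': [548.289, 132.976, 68.214], 'tool_rot': [2.316, 2.122, 0.001], 'contact_force': [-0.473, -0.162, -0.167], 'gripper_width': -0.001}
[[0.087, 0.996, 0.001], [0.996, -0.087, 0.001], [0.001, 0.001, -1.0]]
[ 8. 45.]
```

Request:
step_arm --targets '[[[0, 0.004, 0, 0, 0, 0], [0, 0, 0, 0, 0, 0]]]'

```text
clock: 52.0
tcp_pos: [549.2, 132.9, 68.2]
tool_rot: [-2.315, -2.122, 0.001]
contact_force: [-1.0, 0.7, -0.5]
gripper_width: -0.003
grasp_force: 0.7
```

Request:
step_arm --targets '[[[0, 0.003, 0, 0, 0, 0], [0, 0, 0, 0, 0, 0]]]'

```text
clock: 52.25
tcp_pos: [550.7, 132.9, 68.2]
tool_rot: [-2.315, -2.122, 0.0]
contact_force: [-2.0, 0.2, -0.0]
gripper_width: -0.001
grasp_force: 0.8
```

Request:
step_arm --targets '[[[0, 0.003, 0, 0, 0, 0], [0, 0, 0, 0, 0, 0]]]'

```text
clock: 52.5
tcp_pos: [550.8, 132.9, 68.1]
tool_rot: [-2.314, -2.121, 0.004]
contact_force: [-4.6, 0.4, 3.8]
gripper_width: 0.001
grasp_force: 2.8
```

Request:
step_arm --targets '[[[0, -0.03, 0, 0, 0, 0], [0, -0.045, 0, 0, 0, 0], [-0.07, 0, 0, 0, 0, 0], [-0.07, 0, 0, 0, 0, 0], [-0.067, 0, 0, 0, 0, 0], [0, 0, 0, 0, 0, 0], [0, 0.0125, 0, 0, 0, 0], [0, 0.0125, 0, 0, 0, 0], [0, 0.0125, 0, 0, 0, 0], [0, 0.0125, 0, 0, 0, 0], [0, 0.0125, 0, 0, 0, 0], [0, 0.004, 0, 0, 0, 0], [0, 0.002, 0, 0, 0, 0], [0, 0, 0, 0, 0, 0]]]'

```text
clock: 54.25
tcp_pos: [540.1, 29.8, 68.2]
tool_rot: [-2.316, -2.122, 0.0]
contact_force: [-2.2, -0.6, 0.0]
gripper_width: -0.0
grasp_force: 0.4
```

Request:
step_arm --targets '[[[0, 0.003, 0, 0, 0, 0], [0, 0, 0, 0, 0, 0]]]'

```text
clock: 54.5
tcp_pos: [541.6, 29.7, 68.2]
tool_rot: [-2.316, -2.122, 0.0]
contact_force: [-0.8, 0.2, -0.0]
gripper_width: -0.002
grasp_force: 0.5
```

```bash
python3 -c "
from h import *
st();s=manip.observe();print(tobed(s['tcp_pos']))"
```

```text
{'clock': 54.5, 'joints': [0.066, 0.472, -0.253, 1.985, 0.176, 0.706, -0.382], 'tcp_pos': [541.617, 29.713, 68.206], 'tool_rot': [-2.316, -2.122, 0.0], 'contact_force': [-0.815, 0.243, -0.012], 'gripper_width': -0.002}
[[0.087, 0.996, -0.0], [0.996, -0.087, 0.0], [0.0, -0.001, -1.0]]
[ 10.3 -58.4]
```

Request:
step_arm --targets '[[[0, 0.003, 0, 0, 0, 0], [0, 0, 0, 0, 0, 0]]]'

```text
clock: 54.75
tcp_pos: [541.7, 29.7, 68.1]
tool_rot: [-2.314, -2.121, 0.004]
contact_force: [-5.3, 1.1, 2.9]
gripper_width: -0.001
grasp_force: 2.5
```

Request:
step_arm --targets '[[[0, 0.002, 0, 0, 0, 0], [0, 0, 0, 0, 0, 0]]]'

```text
clock: 55.0
tcp_pos: [541.8, 29.7, 68.1]
tool_rot: [-2.313, -2.121, 0.007]
contact_force: [-7.1, -0.1, 4.9]
gripper_width: -0.006
grasp_force: 3.7
```

```bash
python3 -c "
from h import *
st();s=manip.observe();print(tobed(s['tcp_pos']))"
```

```text
{'clock': 55.0, 'joints': [0.066, 0.474, -0.253, 1.981, 0.175, 0.712, -0.38], 'tcp_pos': [541.752, 29.714, 68.075], 'tool_rot': [-2.313, -2.121, 0.007], 'contact_force': [-7.137, -0.076, 4.934], 'gripper_width': -0.006}
[[0.087, 0.996, -0.006], [0.996, -0.087, -0.0], [-0.001, -0.006, -1.0]]
[ 10.5 -58.4]
```

Request:
step_arm --targets '[[[0, -0.035, 0, 0, 0, 0], [-0.07, 0, 0, 0, 0, 0], [-0.073, 0, 0, 0, 0, 0], [0, 0, 0, 0, 0, 0], [0, 0.06, 0, 0, 0, 0], [0, 0.049, 0, 0, 0, 0], [0, 0, 0, 0, 0, 0], [0, 0, 0, 0, 0, 0], [0.015, 0, 0, 0, 0, 0], [0.015, 0, 0, 0, 0, 0], [0.0125, 0, 0, 0, 0, 0], [0.0125, 0, 0, 0, 0, 0], [0.0125, 0, 0, 0, 0, 0], [0.004, 0, 0, 0, 0, 0], [0, 0, 0, 0, 0, 0]]]'

```text
clock: 56.88
tcp_pos: [577.4, -9.9, 68.1]
tool_rot: [-2.316, -2.122, 0.002]
contact_force: [-2.1, -4.9, 2.3]
gripper_width: 0.003
grasp_force: 2.0
```

Request:
step_arm --targets '[[[0.003, 0, 0, 0, 0, 0], [0, 0, 0, 0, 0, 0]]]'

```text
clock: 57.12
tcp_pos: [577.5, -8.8, 68.1]
tool_rot: [-2.316, -2.121, 0.003]
contact_force: [-2.8, -4.2, 2.9]
gripper_width: 0.005
grasp_force: 2.5
```

```bash
python3 -c "
from h import *
st();s=manip.observe();print(tobed(s['tcp_pos']))"
```

```text
{'clock': 57.125, 'joints': [0.125, 0.516, -0.241, 1.903, 0.175, 0.745, -0.303], 'tcp_pos': [577.471, -8.804, 68.114], 'tool_rot': [-2.316, -2.121, 0.003], 'contact_force': [-2.796, -4.171, 2.856], 'gripper_width': 0.005}
[[0.088, 0.996, -0.002], [0.996, -0.088, -0.001], [-0.001, -0.002, -1.0]]
[ 49.4 -93.7]
```

Request:
step_arm --targets '[[[0.003, 0, 0, 0, 0, 0], [0, 0, 0, 0, 0, 0]]]'

```text
clock: 57.38
tcp_pos: [577.6, -7.4, 68.1]
tool_rot: [-2.317, -2.121, 0.003]
contact_force: [-3.3, -4.3, 2.4]
gripper_width: -0.004
grasp_force: 2.5
```

Request:
step_arm --targets '[[[0.003, 0, 0, 0, 0, 0], [0, 0, 0, 0, 0, 0]]]'

```text
clock: 57.62
tcp_pos: [577.7, -5.9, 68.1]
tool_rot: [-2.317, -2.121, 0.003]
contact_force: [-2.6, -4.6, 2.8]
gripper_width: -0.001
grasp_force: 2.5
```

Request:
step_arm --targets '[[[0.003, 0, 0, 0, 0, 0], [0, 0, 0, 0, 0, 0]]]'

```text
clock: 57.88
tcp_pos: [577.7, -5.9, 68.1]
tool_rot: [2.317, 2.12, -0.005]
contact_force: [-3.6, -7.9, 3.6]
gripper_width: -0.001
grasp_force: 3.7
```

```bash
python3 -c "
from h import *
s=manip.observe();print(tobed(s['tcp_pos']))"
```

```text
[ 49.4 -90.7]
```

Request:
step_arm --targets '[[[0.004, 0, 0, 0, 0, 0], [0, 0, 0, 0, 0, 0]]]'

```text
clock: 58.12
tcp_pos: [577.7, -5.9, 68.1]
tool_rot: [2.318, 2.118, -0.008]
contact_force: [-4.0, -10.2, 4.3]
gripper_width: -0.003
grasp_force: 5.4
```

Request:
step_arm --targets '[[[-0.03, 0, 0, 0, 0, 0], [-0.04, -0.02, -0.02, 0, 0, 0], [-0.02, -0.08, -0.09, 0, 0, 0], [0, -0.08, -0.09, 0, 0, 0], [0, -0.02, -0.1, 0, 0, 0], [0.05, 0, -0.1, 0, 0, 0], [0.06, 0, -0.1, 0, 0, 0], [0, 0, 0, 0, 0, 0], [0, 0, 0, 0, 0, 0]]]'

```text
clock: 59.25
tcp_pos: [479.8, 17.5, 317.8]
tool_rot: [-2.315, -2.123, -0.0]
contact_force: [0.1, 0.2, -0.0]
gripper_width: 0.002
grasp_force: 0.0
```

```bash
python3 -c "
from h import *
st();s=manip.observe();print(tobed(s['tcp_pos']))"; python3 lk.py w20
```

```text
{'clock': 59.25, 'joints': [0.192, 0.095, -0.34, 1.843, 0.033, 1.21, -0.244], 'tcp_pos': [479.796, 17.513, 317.758], 'tool_rot': [-2.315, -2.123, -0.0], 'contact_force': [0.098, 0.186, -0.02], 'gripper_width': 0.002}
[[0.086, 0.996, -0.0], [0.996, -0.086, 0.001], [0.001, -0.001, -1.0]]
[-50.2 -75.9]
6483.0 ([345.0, 77.0], [583.0, 84.2], [160.2, 47.8], 84.7) [46.8 -0.5]
  corners [([327, 0], [22.1, 78.5]), ([321, 155], [25.9, -79.1]), ([356, 156], [66.2, -80.3]), ([374, 0], [69.0, 78.5])]
brass [([403, 281], [149.5, -254.8]), ([406, 331], [165.4, -337.6]), ([441, 353], [222.3, -377.1]), ([469, 349], [261.8, -369.8]), ([469, 290], [241.4, -269.1]), ([451, 273], [211.9, -242.4])]
brass [([381, 0], [80.0, 80.8]), ([375, 1], [73.9, 79.9]), ([360, 154], [74.3, -80.6]), ([355, 157], [68.7, -84.2]), ([354, 178], [70.0, -110.1]), ([360, 179], [77.4, -111.4])]
```

Request:
step_arm --targets '[[[-0.08, 0.05, 0, 0, 0, 0], [-0.08, 0.05, 0, 0, 0, 0], [-0.06, 0.02, 0, 0, 0, 0], [0, 0, 0, 0, 0, 0], [0, 0, 0, 0, 0, 0]]]'

```text
clock: 59.92
tcp_pos: [529.5, -97.0, 316.9]
tool_rot: [-2.314, -2.121, 0.002]
contact_force: [0.2, 0.0, -0.3]
gripper_width: -0.001
grasp_force: 0.0
```

```bash
cat > fine.py <<'E'
from h import *
import sys
im,c=snap('wrist',sys.argv[1]); print(manip.observe()['tcp_pos'])
g=cv2.cvtColor(im,cv2.COLOR_RGB2GRAY).astype(float); hsv=cv2.cvtColor(im,cv2.COLOR_RGB2HSV)
w=((hsv[:,:,1]<50)&(hsv[:,:,2]>150)).astype(np.float32)
# sample lines across bed x at several y on the z=82 plane
for y in [92,80,60,40,20,5,-5,-20,-40,-60,-75]:
    xs=np.arange(5,85,.5); P=np.array([[*bed(x,y),82] for x in xs]); uv=proj(c,P).astype(np.float32)
    v=cv2.remap(w,uv[None,:,0],uv[None,:,1],1)[0]; b=cv2.remap(g.astype(np.float32),uv[None,:,0],uv[None,:,1],1)[0]
    k=np.where(v>.5)[0]; print(y, (xs[k[0]],xs[k[-1]]) if len(k) else None, np.round(b[::8]).astype(int).tolist())
for x in [35,47,60]:
    ys=np.arange(-95,115,.5); P=np.array([[*bed(x,y),82] for y in ys]); uv=proj(c,P).astype(np.float32)
    v=cv2.remap(w,uv[None,:,0],uv[None,:,1],1)[0]; b=cv2.remap(g.astype(np.float32),uv[None,:,0],uv[None,:,1],1)[0]
    k=np.where(v>.5)[0]; i=(ys>-5)&(ys<25); print("x",x,ys[k[0]],ys[k[-1]],"seam",ys[i][np.argmin(b[i])],np.round(b[i][::3]).astype(int).tolist())
cv2.imwrite("pics/f.png",cv2.resize(im[0:220,150:450],None,fx=2.6,fy=2.6,interpolation=cv2.INTER_CUBIC)[:,:,::-1])
E
python3 fine.py w21
```

```text
[529.61582293 -96.46860429 317.32554587]
92 None [0, 0, 0, 0, 0, 0, 0, 0, 0, 0, 0, 0, 0, 0, 0, 0, 0, 0, 0, 0]
80 None [0, 0, 0, 0, 0, 0, 0, 0, 0, 0, 0, 0, 0, 0, 0, 0, 0, 0, 0, 0]
60 None [0, 0, 0, 0, 0, 0, 0, 0, 0, 0, 0, 0, 0, 0, 0, 0, 0, 0, 0, 0]
40 None [0, 0, 0, 0, 0, 0, 0, 0, 0, 0, 0, 0, 0, 0, 0, 0, 0, 0, 0, 0]
20 None [0, 0, 0, 0, 0, 0, 0, 0, 0, 0, 0, 0, 0, 0, 0, 0, 0, 0, 0, 0]
5 None [0, 0, 0, 0, 0, 0, 0, 0, 0, 0, 0, 0, 0, 0, 0, 0, 0, 0, 0, 0]
-5 None [0, 0, 0, 0, 0, 0, 0, 0, 0, 0, 0, 0, 0, 0, 0, 0, 0, 0, 0, 0]
-20 None [0, 0, 0, 0, 0, 0, 0, 0, 0, 0, 0, 0, 0, 0, 0, 0, 0, 0, 0, 0]
-40 (np.float64(24.0), np.float64(69.5)) [139, 138, 140, 137, 135, 245, 247, 247, 247, 247, 247, 247, 247, 247, 247, 247, 241, 187, 186, 56]
-60 (np.float64(25.5), np.float64(69.0)) [105, 104, 105, 103, 102, 177, 242, 242, 242, 242, 242, 242, 241, 241, 241, 241, 223, 188, 180, 56]
-75 (np.float64(24.5), np.float64(69.5)) [106, 104, 106, 105, 104, 173, 242, 242, 242, 242, 242, 242, 242, 242, 241, 242, 231, 189, 176, 57]
x 35 -81.5 -31.0 seam -4.5 [0, 0, 0, 0, 0, 0, 0, 0, 0, 0, 0, 0, 0, 0, 0, 0, 0, 0, 0, 0]
x 47 -81.5 -31.0 seam -4.5 [0, 0, 0, 0, 0, 0, 0, 0, 0, 0, 0, 0, 0, 0, 0, 0, 0, 0, 0, 0]
x 60 -81.5 -31.0 seam -4.5 [0, 0, 0, 0, 0, 0, 0, 0, 0, 0, 0, 0, 0, 0, 0, 0, 0, 0, 0, 0]
```

View pics/f.png

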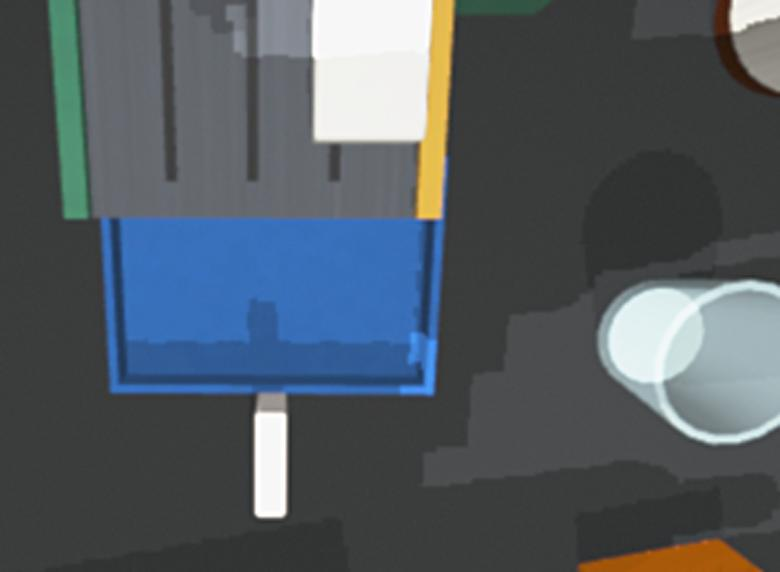

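Request:
step_arm --targets '[[[0.08, 0, 0, 0, 0, 0], [0.09, 0, 0, 0, 0, 0], [0.09, 0, 0, 0, 0, 0], [0.08, 0, 0, 0, 0, 0], [0, 0, 0, 0, 0, 0], [0, 0, 0, 0, 0, 0]]]'

```text
clock: 60.72
tcp_pos: [544.4, 71.9, 318.1]
tool_rot: [-2.315, -2.124, 0.001]
contact_force: [-0.3, -1.1, 0.1]
gripper_width: -0.002
grasp_force: 0.0
```

```bash
python3 fine.py w22
```

```text
[544.61922308  71.04180048 318.09744589]
92 (np.float64(24.0), np.float64(69.5)) [127, 125, 127, 130, 126, 236, 247, 247, 247, 247, 247, 247, 247, 247, 247, 247, 239, 170, 166, 50]
80 (np.float64(24.5), np.float64(69.0)) [128, 125, 128, 129, 125, 244, 247, 247, 247, 247, 247, 247, 247, 247, 247, 247, 236, 169, 165, 43]
60 (np.float64(23.5), np.float64(69.0)) [128, 127, 129, 129, 125, 249, 247, 247, 247, 247, 247, 247, 247, 247, 247, 247, 236, 171, 165, 72]
40 (np.float64(26.0), np.float64(69.0)) [125, 98, 96, 94, 94, 145, 232, 232, 232, 232, 232, 232, 232, 232, 232, 232, 212, 172, 168, 107]
20 (np.float64(25.0), np.float64(69.0)) [96, 95, 97, 94, 95, 156, 233, 232, 232, 232, 232, 232, 232, 232, 232, 232, 209, 172, 164, 108]
5 (np.float64(25.0), np.float64(68.5)) [96, 94, 96, 94, 93, 171, 233, 232, 232, 232, 233, 232, 232, 232, 232, 233, 206, 172, 168, 108]
-5 (np.float64(25.5), np.float64(69.0)) [95, 94, 96, 94, 94, 167, 233, 233, 233, 233, 232, 233, 232, 232, 232, 233, 207, 172, 164, 109]
-20 (np.float64(25.5), np.float64(70.0)) [109, 108, 121, 124, 123, 167, 233, 232, 233, 240, 248, 248, 248, 248, 247, 247, 229, 173, 155, 53]
-40 (np.float64(23.5), np.float64(69.5)) [96, 96, 95, 94, 92, 255, 247, 247, 247, 247, 248, 247, 247, 247, 241, 242, 214, 174, 155, 52]
-60 (np.float64(25.0), np.float64(69.5)) [96, 95, 96, 95, 93, 167, 234, 233, 233, 233, 233, 234, 233, 233, 233, 233, 218, 174, 156, 52]
-75 (np.float64(25.0), np.float64(69.0)) [96, 94, 96, 94, 94, 181, 235, 234, 234, 233, 233, 234, 233, 233, 233, 234, 207, 176, 173, 52]
x 35 -80.0 99.0 seam 9.0 [232, 232, 232, 232, 232, 232, 232, 233, 226, 206, 222, 232, 232, 232, 232, 232, 232, 232, 232, 232]
x 47 -80.0 99.0 seam 9.0 [232, 232, 232, 232, 232, 232, 232, 232, 226, 200, 222, 232, 233, 232, 232, 232, 232, 232, 232, 232]
x 60 -80.0 99.0 seam 9.0 [232, 232, 232, 232, 232, 232, 232, 232, 223, 196, 222, 233, 232, 232, 232, 232, 232, 232, 232, 231]
```

```bash
python3 -c "
from h import *
im,c=snap('top','t30'); hsv=cv2.cvtColor(im,cv2.COLOR_RGB2HSV)
m=cv2.inRange(hsv[190:300,375:470],(0,0,150),(180,90,255)); n,_,s,ce=cv2.connectedComponentsWithStats(m); print([(s[i,4],onz(c,ce[i]+[375,190],20)[0,:2].round()) for i in range(1,n) if s[i,4]>5])
print([desc(b,c,5) for b in blobs(im,(0,170,80),(6,255,255),100)])
w=np.load('pics/w21.npy'); cw=optics.get_calibration('wrist')
print(manip.observe()['contact_force']); print(order.job_done())"
```

```text
[(np.int32(83), array([ 503., -292.])), (np.int32(299), array([ 435., -352.])), (np.int32(8), array([ 416., -291.]))]
[([189.0, 175.0], [646.9, 275.2], [110.2, 61.4], 1.2), ([384.0, 84.0], [933.3, -286.7], [41.2, 40.9], -89.0)]
[-0.27863573 -0.35138534 -0.894468  ]
the job is handed in; nothing more can be done
None
```

The job is handed in with no verdict returned. In my last checks the bin held all five offcuts, the blanks sat square on the fence and stop, the empty pan was back under the open edge, and the brush was standing on its pad.

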